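# Fetch a leaflet bundle from a tip-out bin for the post tray

## Task

The orange post tray is being filled with ochre leaflet bundles; the next one stands at the back of one of the two clear tip-out bins. Tip that bin forward, take the ochre bundle out and stand it upright in the tray, close up against the row that stands there, in line and square with it, then push the bin fully shut again. Leave the other bin with its blue bundle, the row in the tray and the stack of envelopes where they are.

Things in the scene. Friction and masses are not known exactly. Their poses are not given: they have to be found in the camera images.
- bin_stand: Grey steel bin stand, 402 mm wide, fixed, its front to the robot. Origin on the table under the middle of its front, where the bins pivot; x into the stand, away from the robot, y along the front, z up. Two bays centred at y = +99 (left bin) and -99 mm (right bin). Side and middle sheets (y = -198, 0, 198 mm, 6 mm thick) rise from z = 165 mm at x = 0 to 240 mm at x = 60 mm.
- deck_edge (a point): Middle of the lower front edge of the stand's upper deck (bin_stand x = 60, y = 0, z = 240 mm), axes as the stand's. The deck, full of envelopes, reaches over the back of both bins: 402 mm wide, 135 mm deep from here, 74 mm high. It leaves no room for an upright gripper over the back of a tipped bin; one tilted with the bin clears it.
- left_bin (a joint): Tilt of the left bin in rad: 0 shut, 0.61 (35 degrees) fully tipped towards the robot, on its stop. Clear plastic, 186 mm wide, 155 deep; it pivots about its lower front edge (bin_stand x = 0, z = 30 mm, along y). The pivot is stiff: about 5 to 8 N at the lip tip it, 1 to 3 N push it back; well tipped it stays where it is left; let go nearly shut it may not go home by itself.
- right_bin (a joint): Tilt of the right bin; both bins are alike. Front wall 165 mm high, sides sloping to the 100 mm high back wall, walls 3 to 4 mm. A cross wall 85 mm high, 102 to 105 mm behind the front, forms a back pocket 46 mm deep, 180 mm wide, floor 4 mm above the pivot, in which the bundle stands. In the front pocket two tape rolls, fixed, up to 34 mm above the pivot.
- left_lip (a point): Top of the left bin's front wall, middle of its inner edge (shut: bin_stand x = 4, z = 195 mm). Moves with the bin; x to the bin's back, z up the wall. A white lip 130 mm long (y), 9 mm high, sticks out from here 18 mm to -x. Behind the wall the mouth is open, shut too, for 56 mm up to the deck: a finger can be hooked in from above and the wall pulled towards the robot.
- right_lip (a point): The same point of the right bin.
- ochre_center (a point): Centre of the wanted bundle: rigid leaflet stack, ochre covers, white edges (ochre stripes at both covers), brown paper band; 40 mm thick (x, across the covers), 62 mm wide (y), 120 mm high (z), 0.17 to 0.27 kg. It starts upright in the back pocket of one bin, its width along y of the stand. When the bin is tipped it leans on the cross wall, some degrees further forward than the bin.
- blue_center (a point): Centre of the blue bundle, same size, upright in the back pocket of the other bin.
- tray: Orange open post tray, fixed, outside 210 (x) x 150 (y) x 70 mm, walls and floor 5 mm. Origin under its middle; x along its length, towards the end where the row stands.
- row_front_center (a point): Centre of the front bundle of the row in the tray: like the wanted bundle, ochre, loose, upright, 40 mm thick along x, its axes as the tray's. The free part of the tray is on its -x side: the new bundle goes there.
- row_back_center (a point): Centre of the back bundle of the row, between the front one and the tray's +x end wall, a few mm from each.
- envelopes_center (a point): Centre of a loose banded stack of cream envelopes, 114 x 162 x 45 mm, lying on the table.

How it is judged:
By the outcome, as a careful person would: the job done as asked, in the order asked, and still so for the second after the job is handed in, with the robot touching nothing.
It also fails if it takes over 72 s, if anything falls off the work surface, if the arm or the gripper's body presses on something with over 40 N, if the wrist force passes 120 N, or if a joint passes its speed limit or range.

## Robot

A 7-joint arm with a two-finger parallel gripper is mounted at the origin on the work surface. World frame = base frame: x ahead of the robot, y to its left, z up, the work surface at z = 0. Lengths are in mm, angles in rad, forces in N, time in s.
With the tool pointing down it reaches from about 400 to 875 mm from the base axis. Payload 19.3 kg.
Tool frame: the origin (TCP) lies midway between the tips of the shut fingers; the grasp point (between the pads) lies 19 mm behind it; z points along the fingers, x is the direction in which the jaws open and shut, and the axes are right-handed (so a half turn about z gives the same grasp; the last joint's range is limited). The gripper opens to 85 mm and grips with 20 to 120 N. Pads are 22 mm wide; open, the fingers measure 114 mm over their backs; the gripper's body (76 mm by 85 mm) begins 54 mm behind the grasp point. The pads swing forward as they close: fully open they stand 13 mm farther back than shut.
Start: joints at [1.034, 0.521, -0.036, 1.599, 0.021, 1.021, -0.113], TCP at [281.242, -558.138, 231.291] pointing down, gripper open.
Joint ranges: [-2.91, 2.91], [-0.3, 2.13], [-1.5, 1.42], [0.17, 2.43], [-1.26, 4.41], [0.16, 1.93], [-2.52, 2.52]. Speed limits (rad/s): [1.89, 1.89, 2.39, 2.39, 3.01, 3.01, 3.01].

## Interface

Orientations are given as a rotation vector (axis times angle).
In Python, from rig import arm gives the robot as it stands.
- The arm moves only by the tool play_rows, never from a script. Its argument "rows" is a list of rows, each a list of 3 entries, a list of its own where there are three numbers: the closure, from 0 (fully open) to 1 (shut), then the shift along the tool's x, y, z scaled (see below), then the turn about the tool's z scaled (see below). In form: [[gripper, [x, y, z], yaw], ...]. A call has 1 to 5 rows; each row is the pose to reach, as a shift and turn from the pose measured when the call began, along the tool's axes at that moment; what a row does not reach only later rows make up. The controller multiplies each number of a shift by 100 mm and each number of a turn by 30 degrees. A row lasts 1/12 s, in which the tool goes at most 41.7 mm and 7.16 degrees, less where a joint would pass 70% of its speed; a pose out of reach is approached as far as the arm can. A call with a number of a shift or a turn outside -1 to 1 is refused whole. A call with a gripper value outside its range is refused whole. The fingers move at their own pace and stop on an object; "grip_force" is the grip in N (left out, the last holds). Time passes only in rows, so rows that repeat a pose let the fingers close. It gives the time, the measured TCP pose, the force and the opening at its end, in the units of the state.
- arm.get_obs(): the state, without advancing time (a new reading comes with each control period).
- arm.camera(name): name is "scene" or "top" or "wrist"; returns a dict with "img" (480x640x3 uint8, red, green, blue), "K" (3x3 intrinsics, pixels), "distortion" ([k1, k2, p1, p2, k3] as OpenCV has them; the pictures are not rectified), "cam_to_world" (4x4, takes a point from camera to world coordinates); the wrist camera has in their place "tool_from_camera" (4x4, takes a point from camera to tool coordinates, whose origin is the TCP and whose axes are the tool frame's). Camera axes: x right, y down, z forward; pixel columns grow to the right and rows downward; lengths in mm; the calibration is good to about 2 mm. A picture is of the moment at which its call begins: read the wrist's pose just before it. There is no depth.
- arm.job_done(): hands the job in, once; it reports no verdict.
The state is a dict: "time_s": time; "q": joint angles; "qd": joint speeds; "joint_efforts": joint torques, N m; "tool_pos": TCP position; "tcp_rot": TCP orientation; "force": force on the tool from outside, world axes, zero at the start; "wrist_torque": the same for the moment, N m; "gripper_width": finger opening in mm.
Only numpy, scipy, OpenCV 4.12 (cv2) and the standard library are available. Lean on these libraries where they do the work, as an engineer would, in place of code of your own. Each camera call takes 0.05 s, during which the arm holds its last target.

## Working session

There is one attempt and no reset: what is moved stays moved. The work goes in short steps, Python scripts to look and compute and a tool call to move; the robot and the scene stay as the last step left them, time stands still between calls to the robot, and variables do not carry over. Pictures are saved under pics/ and viewed, and the job is handed in when it is done.

Besides the shell and the picture viewer there is one more tool, called after "Emit:" as name(argument=value, ...) on one line, values as JSON. play_rows: Moves the arm, as the interface text tells. Its arguments: {"type":"object","properties":{"rows":{"type":"array","items":{"type":"array"}},"grip_force":{"type":"number"}},"required":["rows"]}

```bash
ls; mkdir -p pics; python3 - <<'E'
from rig import arm
import cv2,numpy as np
print(arm.get_obs())
for n in ["scene","top","wrist"]:
    c=arm.camera(n); cv2.imwrite(f"pics/{n}0.png",c["img"][:,:,::-1])
    print(n,c["K"].tolist(),c["distortion"],np.round(c.get("cam_to_world",c.get("tool_from_camera")),4).tolist())
E
```

```text
pics
{'time_s': 0.0, 'q': array([ 1.03376648,  0.52199602, -0.03633004,  1.59999939,  0.02123118,
        1.02107592, -0.11282583]), 'qd': array([-0.00047423, -0.00014571,  0.00029317,  0.00132852, -0.000218  ,
       -0.00073614, -0.0010643 ]), 'joint_efforts': array([-3.01493848e-03, -9.27135587e+01,  1.97840519e+00, -3.69940174e+01,
        1.76974945e-02,  8.25312920e-03, -4.16016746e-05]), 'tool_pos': array([ 281.10097174, -557.85324069,  230.74000427]), 'tcp_rot': array([-2.67459659e+00,  1.64714832e+00,  1.53929933e-03]), 'force': array([-0.59126266, -0.50443426,  0.26971052]), 'wrist_torque': array([ 0.07710805,  0.00273895, -0.01813068]), 'gripper_width': 85.42738838282736}
scene [[561.5942585540574, 0.0, 323.9589631295865], [0.0, 561.5942585540574, 242.53304833561185], [0.0, 0.0, 1.0]] [0.04918993 0.         0.         0.         0.        ] [[-0.5542, -0.5856, 0.5916, -280.7537], [-0.8323, 0.3986, -0.3851, 575.2322], [-0.0103, -0.7058, -0.7083, 1193.7292], [0.0, 0.0, 0.0, 1.0]]
top [[503.6714941820906, 0.0, 318.58131112992305], [0.0, 503.6714941820906, 237.38320324492133], [0.0, 0.0, 1.0]] [0.02170656 0.         0.         0.         0.        ] [[-0.0285, -0.9833, 0.1796, 315.3209], [-0.9996, 0.0294, 0.002, 33.2519], [-0.0072, -0.1795, -0.9837, 1565.4387], [0.0, 0.0, 0.0, 1.0]]
wrist [[344.9975661374105, 0.0, 325.06328488966903], [0.0, 344.9975661374105, 241.2915034521209], [0.0, 0.0, 1.0]] [-0.04080781  0.          0.          0.          0.        ] [[1.0, 0.0005, -0.0008, -0.409], [-0.0002, 0.9567, 0.2912, -75.5093], [0.0009, -0.2912, 0.9567, -142.8077], [0.0, 0.0, 0.0, 1.0]]
```

View pics/scene0.png

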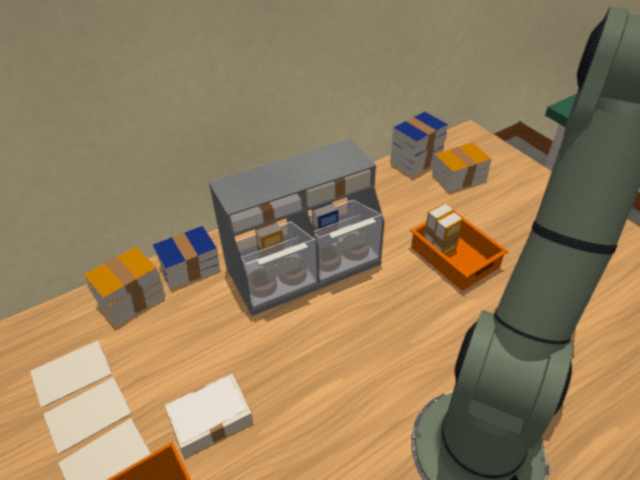

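View pics/top0.png

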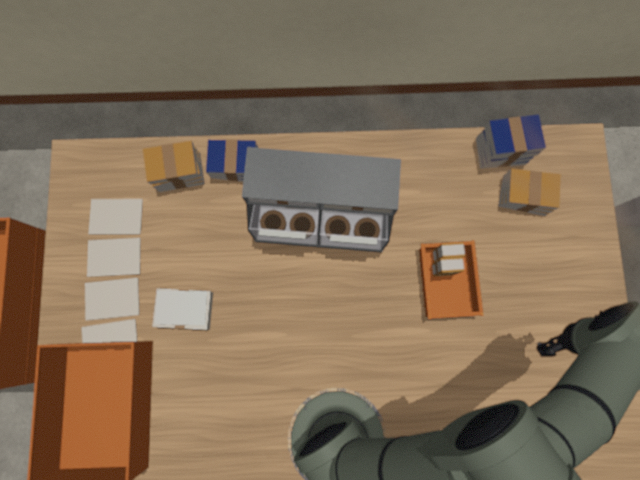

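View pics/wrist0.png

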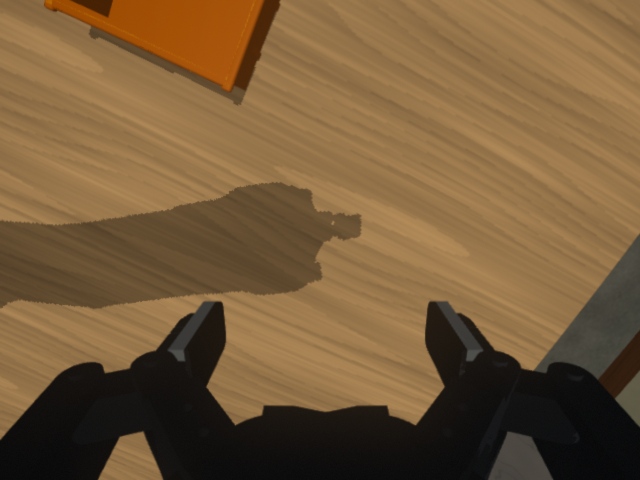

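```bash
cat > h.py <<'E'
from rig import arm
import cv2,numpy as np
from scipy.optimize import least_squares
from scipy.spatial.transform import Rotation as R
def cams():
    return {n:arm.camera(n) for n in ("scene","top")}
def proj(c,P):
    M=np.linalg.inv(c["cam_to_world"]); P=np.atleast_2d(P).astype(float)
    r=cv2.Rodrigues(M[:3,:3])[0]
    return cv2.projectPoints(P,r,M[:3,3],np.array(c["K"]),np.array(c["distortion"]))[0][:,0]
def ray(c,uv,M=None):
    M=c["cam_to_world"] if M is None else M
    u=cv2.undistortPoints(np.array(uv,float).reshape(-1,1,2),np.array(c["K"]),np.array(c["distortion"]))[:,0]
    d=np.c_[u,np.ones(len(u))]@M[:3,:3].T
    return M[:3,3],d
def atz(c,uv,z,M=None):
    o,d=ray(c,uv,M); return o+d*((z-o[2])/d[:,2])[:,None]
def wristM(c,o):
    T=np.eye(4);T[:3,:3]=R.from_rotvec(o["tcp_rot"]).as_matrix();T[:3,3]=o["tool_pos"]
    return T@c["tool_from_camera"]
def crop(img,x0,y0,x1,y1,s,name):
    im=cv2.resize(img[y0:y1,x0:x1],None,fx=s,fy=s,interpolation=cv2.INTER_CUBIC)[:,:,::-1].copy()
    for x in range((x0//20+1)*20,x1,20): cv2.putText(im,str(x),((x-x0)*s,8),0,.35,(0,0,255),1); cv2.line(im,((x-x0)*s,10),((x-x0)*s,16),(0,0,255),1)
    for y in range((y0//20+1)*20,y1,20): cv2.putText(im,str(y),(0,(y-y0)*s+4),0,.35,(0,0,255),1); cv2.line(im,(24,(y-y0)*s),(30,(y-y0)*s),(0,0,255),1)
    cv2.imwrite("pics/"+name+".png",im)
def show():
    o=arm.get_obs(); print("t",round(o["time_s"],2),"pos",o["tool_pos"].round(1),"rot",R.from_rotvec(o["tcp_rot"]).as_matrix().round(3).tolist(),"F",o["force"].round(1),"w",round(o["gripper_width"],1),"q",o["q"].round(2)); return o
E
python3 - <<'E'
from h import *
s=cv2.imread("pics/scene0.png")[:,:,::-1];t=cv2.imread("pics/top0.png")[:,:,::-1]
crop(s,200,130,400,320,4,"c1");crop(s,390,180,530,300,5,"c2");crop(t,235,135,415,260,4,"c3");crop(t,410,230,500,330,6,"c4")
E
```

```text
(no output)
```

View pics/c1.png

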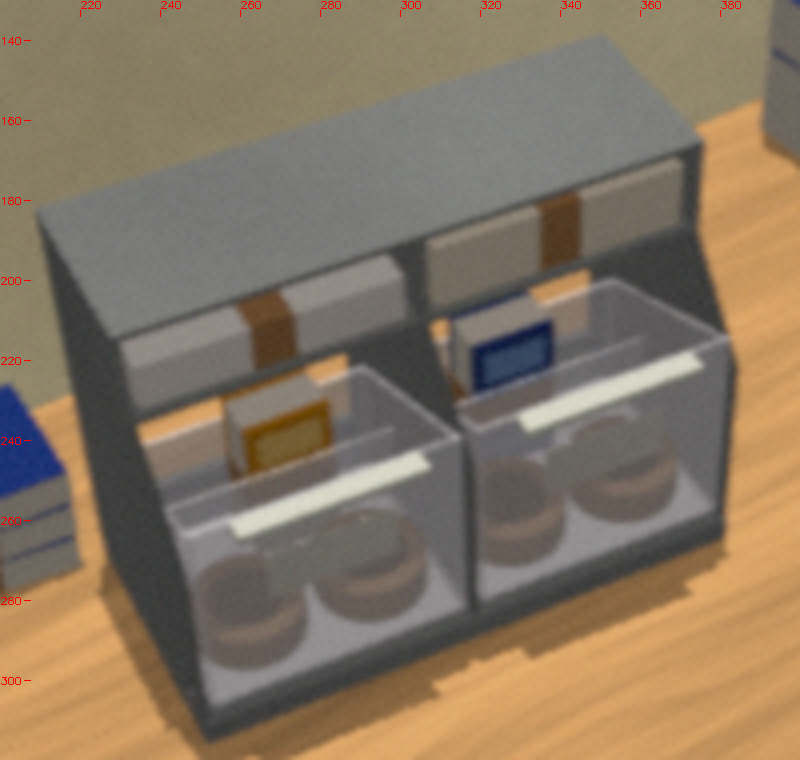

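View pics/c2.png

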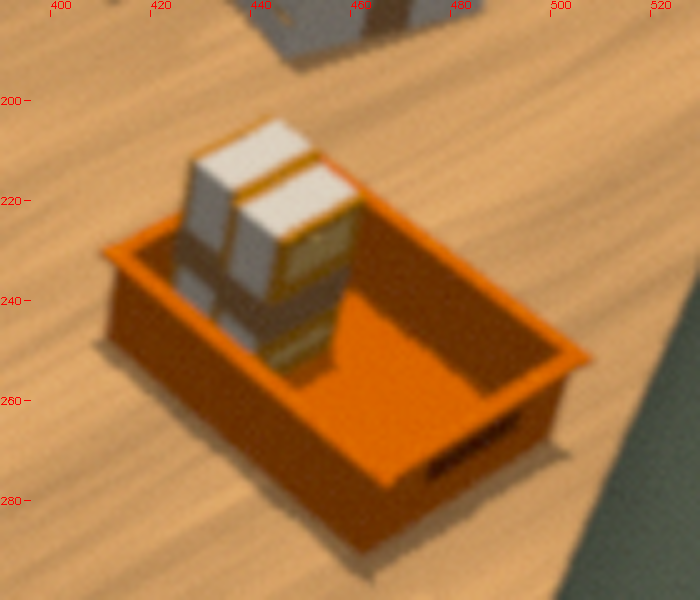

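View pics/c3.png

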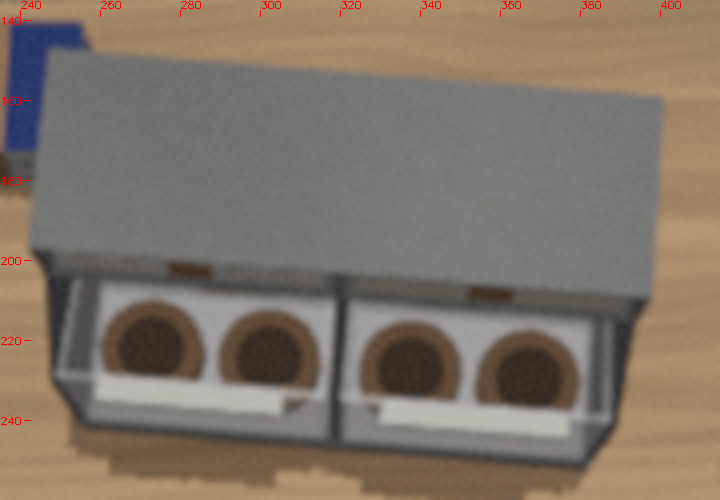

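View pics/c4.png

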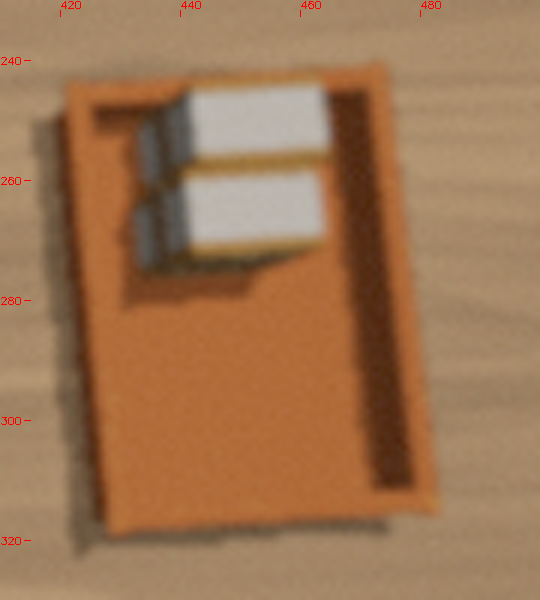

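```bash
python3 - <<'E'
from h import *
C=cams()
def fit(obs,x0):
    def f(p):
        Rm=R.from_euler('z',p[2]).as_matrix();r=[]
        for n,uv,P in obs: r.append(proj(C[n],Rm@np.array(P,float)+[p[0],p[1],0])[0]-uv)
        return np.ravel(r)
    s=least_squares(f,x0); return s.x,s.fun.reshape(-1,2).round(1)
st=[("top",(247,147.5),(195,201,314)),("top",(400.7,160),(195,-201,314)),("top",(243,197.5),(60,201,314)),("top",(397.5,209.5),(60,-201,314)),
("scene",(210,183),(195,201,314)),("scene",(351.2,138.7),(195,-201,314)),("scene",(376.2,165),(60,-201,314)),("scene",(228.7,215),(60,201,314)),("scene",(252,315.5),(0,201,0)),("scene",(380.5,265),(0,-201,0))]
x,r=fit(st,[750,50,0]);print("stand",x,r.tolist())
tr=[("top",(421.2,243.7),(105,75,70)),("top",(474.7,240.5),(105,-75,70)),("top",(482.8,315.8),(-105,-75,70)),("top",(427.2,319.2),(-105,75,70)),
("scene",(410.6,230),(105,75,70)),("scene",(467.6,277.4),(-105,75,70)),("scene",(508.4,251.6),(-105,-75,70))]
y,r=fit(tr,[600,-250,0]);print("tray",y,r.tolist())
for n,p in [("F",(441.3,272)),("F",(464.3,270)),("F",(463.7,257.5)),("F",(440.5,258.5)),("B",(442,256)),("B",(465,255)),("B",(464,243.5)),("B",(441.8,244.5))]:
    w=atz(C["top"],[p],125)[0]; l=R.from_euler('z',-y[2]).as_matrix()@(w-[y[0],y[1],0]); print(n,w.round(),l.round(1))
Rs=R.from_euler('z',-x[2]).as_matrix()
# ochre top corners scene, approx z=154
for p in [(257.5,233.5),(282,229.5),(276,223),(255.5,229),(257.5,233.5)]:
    w=atz(C["scene"],[p],154)[0]; print("O",w.round(),(Rs@(w-[x[0],x[1],0])).round(1))
for p in [(312,211),(336,208),(332,203)]:
    w=atz(C["scene"],[p],154)[0]; print("Bl",w.round(),(Rs@(w-[x[0],x[1],0])).round(1))
E
```

```text
stand [ 5.71836720e+02  3.75164486e+01 -1.11961835e-01] [[0.1, -0.1], [0.4, -0.7], [-1.6, -0.1], [0.7, 0.3], [-0.7, -0.4], [-0.0, -0.2], [0.8, 0.5], [-0.2, 0.1], [-0.1, 0.6], [1.0, -0.8]]
tray [ 4.49102374e+02 -3.52917699e+02  2.85720635e-02] [[1.4, 2.6], [-2.1, 2.9], [-2.0, -1.7], [2.2, -2.2], [3.0, 0.9], [-0.7, -2.0], [-2.3, -0.0]]
F [ 467. -312.  125.] [ 19.2  40.3 125. ]
F [ 471. -378.  125.] [ 21.1 -25.7 125. ]
F [ 507. -379.  125.] [ 57.2 -27.9 125. ]
F [ 506. -313.  125.] [ 58.1  38.7 125. ]
B [ 513. -317.  125.] [ 65.1  33.6 125. ]
B [ 514. -383.  125.] [ 64.2 -32.4 125. ]
B [ 548. -383.  125.] [ 97.8 -33.2 125. ]
B [ 547. -319.  125.] [ 98.6  30.8 125. ]
O [715. 137. 154.] [131.4 115.1 154. ]
O [692.  75. 154.] [115.   51.1 154. ]
O [723.  76. 154.] [145.9  55.  154. ]
O [734. 133. 154.] [150.  113.2 154. ]
O [715. 137. 154.] [131.4 115.1 154. ]
Bl [709. -31. 154.] [143.8 -52.8 154. ]
Bl [682. -93. 154.] [ 123.7 -117.4  154. ]
Bl [705. -96. 154.] [ 147.6 -117.5  154. ]
```

```bash
cat >> h.py <<'E'
SX,SY,SA=571.84,37.52,-0.11196
TX,TY,TA=449.1,-352.9,0.0286
def stand(p): return R.from_euler('z',SA).apply(np.array(p,float))+[SX,SY,0]
def tostand(w): return R.from_euler('z',-SA).apply(np.array(w,float)-[SX,SY,0])
def tray(p): return R.from_euler('z',TA).apply(np.array(p,float))+[TX,TY,0]
def totray(w): return R.from_euler('z',-TA).apply(np.array(w,float)-[TX,TY,0])
def plan(target,ang=None):
    """shift in tool axes (units of 100mm), yaw units of 30deg; ang = wanted world angle (deg) of tool x"""
    o=arm.get_obs(); M=R.from_rotvec(o["tcp_rot"]).as_matrix(); d=M.T@(np.array(target)-o["tool_pos"])/100
    a=np.degrees(np.arctan2(M[1,0],M[0,0])); yaw=None if ang is None else round(-(((ang-a)+180)%360-180)/30,3)
    print("t",round(o["time_s"],2),"pos",o["tool_pos"].round(1),"stand",tostand(o["tool_pos"]).round(1),"tray",totray(o["tool_pos"]).round(1),"zax",M[:,2].round(3),"ang",a.round(1),"F",o["force"].round(1),"w",round(o["gripper_width"],1))
    print("shift",d.round(3),"yaw",yaw,"q",o["q"].round(2))
E
python3 - <<'E'
from h import *
print(stand([-30,99,300])); plan(stand([-60,99,300]),-6.4)
E
```

```text
[553.08872732 139.2519506  300.        ]
t 0.25 pos [ 281.2 -558.   231. ] stand [-222.3 -624.3  231. ] tray [-173.7 -200.2  231. ] zax [-0.  0. -1.] ang -63.3 F [ 0.  -0.8  0.7] w 85.2
shift [-5.168 -5.315 -0.687] yaw -1.895 q [ 1.03  0.52 -0.04  1.6   0.02  1.02 -0.11]
```

Emit:
play_rows(rows=[[0, [-0.5, -0.5, -0.3], 0], [0, [-0.97, -1.0, -0.6], 0], [0, [-0.97, -1.0, -0.6], 0], [0, [-0.97, -1.0, -0.6], 0]])

```text
time_s: 0.58
tool_pos: [328.2, -423.5, 292.5]
tcp_rot: [-2.676, 1.645, -0.001]
force: [0.3, -0.2, 1.2]
gripper_width: 85.7
```

Emit:
play_rows(rows=[[0, [-0.5, -0.5, 0], 0], [0, [-0.97, -1.0, 0], 0], [0, [-0.97, -1.0, 0], 0], [0, [-0.97, -1.0, 0], 0]])

```text
time_s: 0.92
tool_pos: [375.0, -287.1, 292.9]
tcp_rot: [-2.678, 1.638, -0.001]
force: [0.6, -0.1, -0.1]
gripper_width: 85.4
```

Emit:
play_rows(rows=[[0, [-0.5, -0.5, 0], 0], [0, [-0.97, -1.0, 0], 0], [0, [-0.97, -1.0, 0], 0], [0, [-0.97, -1.0, 0], 0]])

```text
time_s: 1.25
tool_pos: [421.0, -150.7, 293.4]
tcp_rot: [-2.681, 1.632, -0.002]
force: [0.1, 0.4, 1.3]
gripper_width: 85.5
```

```bash
python3 - <<'E'
from h import *
plan(stand([-60,99,300]),-6.4)
E
```

```text
t 1.25 pos [ 421.  -150.7  293.4] stand [-128.9 -203.9  293.4] tray [-22.3 202.9 293.4] zax [ 0.003  0.002 -1.   ] ang -62.7 F [0.1 0.4 1.3] w 85.5
shift [-2.136 -2.255 -0.058] yaw -1.876 q [ 0.44  0.17 -0.26  1.95  0.05  1.02 -0.94]
```

Emit:
play_rows(rows=[[0, [-0.4, -0.4, 0], -0.24], [0, [-0.8, -0.8, 0], -0.48], [0, [-1.0, -1.0, 0], -0.72], [0, [-1.0, -1.0, 0], -0.94], [0, [-1.0, -1.0, 0], -0.94]])

```text
time_s: 1.67
tool_pos: [464.9, -11.2, 293.9]
tcp_rot: [-3.003, 0.908, -0.003]
force: [-1.0, -0.2, -0.4]
gripper_width: 85.4
```

```bash
python3 - <<'E'
from h import *
plan(stand([-60,99,300]),-6.4)
E
```

```text
t 1.67 pos [464.9 -11.2 293.9] stand [-100.8  -60.3  293.9] tray [ 25.6 341.1 293.9] zax [ 0.003  0.003 -1.   ] ang -33.7 F [-1.  -0.2 -0.4] w 85.4
shift [-0.367 -1.604 -0.054] yaw -0.909 q [ 0.27  0.21 -0.43  1.91  0.1   1.04 -0.79]
```

Emit:
play_rows(rows=[[0, [-0.1, -0.4, 0], -0.24], [0, [-0.2, -0.8, 0], -0.48], [0, [-0.23, -1.0, 0], -0.72], [0, [-0.23, -1.0, 0], -0.91], [0, [-0.23, -1.0, 0], -0.91]])

```text
time_s: 2.08
tool_pos: [501.2, 85.8, 294.0]
tcp_rot: [-3.133, 0.162, -0.004]
force: [0.1, -0.8, 0.6]
gripper_width: 85.2
```

```bash
python3 - <<'E'
from h import *
plan(stand([-60,99,300]),-6.4)
E
```

```text
t 2.08 pos [501.2  85.8 294. ] stand [-75.6  40.1 294. ] tray [ 64.6 437.  294. ] zax [ 0.003  0.004 -1.   ] ang -5.9 F [ 0.1 -0.8  0.6] w 85.2
shift [ 0.161 -0.588 -0.057] yaw 0.016 q [ 0.16  0.31 -0.56  1.8   0.18  1.08 -0.56]
```

Move to stand x −60, y 99, then check with the wrist camera.

Emit:
play_rows(rows=[[0, [0.1, -0.4, 0], 0.02], [0, [0.16, -0.59, 0], 0.02], [0, [0.16, -0.59, 0], 0.02]])

```text
time_s: 2.33
tool_pos: [523.8, 145.6, 294.2]
tcp_rot: [-3.131, 0.182, -0.004]
force: [-0.9, 0.7, -0.1]
gripper_width: 85.2
```

```bash
python3 - <<'E'
from h import *
plan(stand([-30,99,172]),-6.4)
o=arm.get_obs();c=arm.camera("wrist");cv2.imwrite("pics/w1.png",c["img"][:,:,::-1])
c=arm.camera("scene");crop(c["img"],180,100,400,320,3,"s1")
E
```

```text
t 2.33 pos [523.8 145.6 294.2] stand [-59.9 102.1 294.2] tray [ 88.9 496.2 294.2] zax [ 0.003  0.005 -1.   ] ang -6.7 F [-0.9  0.7 -0.1] w 85.2
shift [0.296 0.036 1.222] yaw -0.009 q [ 0.05  0.37 -0.56  1.72  0.21  1.11 -0.7 ]
```

View pics/w1.png

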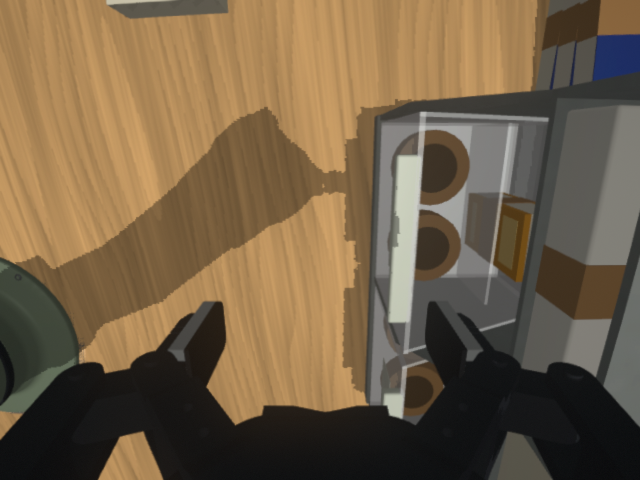

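View pics/s1.png

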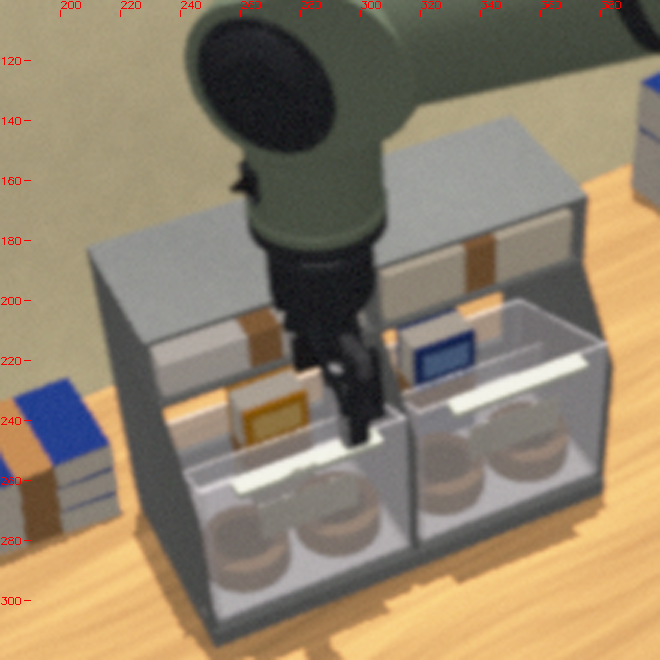

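```bash
python3 - <<'E'
from h import *
o=arm.get_obs();C=arm.camera("scene");p=o["tool_pos"]
for h in (0,50,73,100,130,160,180,200,220,260,300):
    u=proj(C,p+[0,0,h])[0]; print(h,u.round(1),((u-[180,100])*3).round())
c=arm.camera("wrist");M=wristM(c,o)
w=atz(c,[(399,155),(424,155),(388,322),(412,322),(421,113)],195,M);print(tostand(w).round(1))
w=atz(c,[(498,205),(532,208),(498,275),(530,283)],154,M);print(tostand(w).round(1))
E
```

```text
0 [290.7 238.9] [332. 417.]
50 [289.5 222.9] [328. 369.]
73 [288.9 215.2] [327. 346.]
100 [288.2 205.9] [325. 318.]
130 [287.4 195.2] [322. 286.]
160 [286.6 184.1] [320. 252.]
180 [286.1 176.5] [318. 230.]
200 [285.5 168.7] [316. 206.]
220 [284.9 160.7] [315. 182.]
260 [283.6 144. ] [311. 132.]
300 [282.3 126.5] [307.  79.]
[[ -8.3 162.2 195. ]
 [  8.9 162.2 195. ]
 [ -9.8  33.9 195. ]
 [  9.3  33.7 195. ]
 [  5.  189.5 195. ]]
[[ 86.2 119.5 154. ]
 [116.  116.9 154. ]
 [ 95.   56.2 154. ]
 [125.8  48.1 154. ]]
```

Emit:
play_rows(rows=[[0, [0.3, 0.03, 0.1], 0], [0, [0.35, 0.03, 0.4], 0], [0, [0.35, 0.03, 0.7], 0], [0, [0.35, 0.03, 0.7], 0]])

```text
time_s: 2.87
tool_pos: [555.6, 131.9, 219.7]
tcp_rot: [-3.135, 0.19, 0.007]
force: [-0.7, 0.5, -1.0]
gripper_width: 85.3
```

```bash
python3 - <<'E'
from h import *
plan(stand([-26,99,160]),-6.4)
c=arm.camera("wrist");cv2.imwrite("pics/w2.png",c["img"][:,:,::-1])
E
```

```text
t 2.87 pos [555.6 131.9 219.7] stand [-26.6  92.  219.7] tray [120.4 481.6 219.7] zax [-0.004  0.001 -1.   ] ang -6.9 F [-0.7  0.5 -1. ] w 85.3
shift [ 0.008 -0.07   0.597] yaw -0.018 q [ 0.04  0.49 -0.52  1.74  0.28  0.99 -0.71]
```

View pics/w2.png

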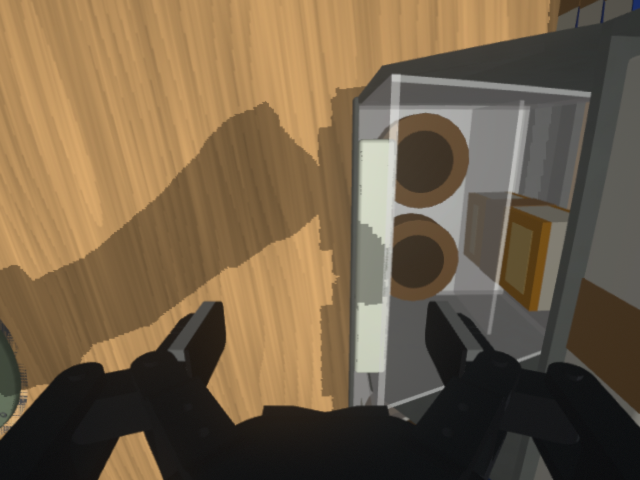

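Emit:
play_rows(rows=[[0, [0, -0.05, 0.3], 0], [0, [0, -0.07, 0.6], 0], [0, [0, -0.07, 0.6], 0]])

```text
time_s: 3.17
tool_pos: [555.6, 139.0, 160.4]
tcp_rot: [3.136, -0.19, -0.009]
force: [-1.4, -0.7, -0.8]
gripper_width: 85.3
```

```bash
python3 - <<'E'
from h import *
plan(stand([-46,99,160]),-6.4)
E
```

```text
t 3.17 pos [555.6 139.  160.4] stand [-27.5  99.  160.4] tray [120.5 488.6 160.4] zax [-0.006  0.    -1.   ] ang -6.9 F [-1.4 -0.7 -0.8] w 85.3
shift [-0.185  0.002  0.005] yaw -0.017 q [ 0.01  0.57 -0.5   1.78  0.34  0.88 -0.77]
```

Emit:
play_rows(rows=[[0, [-0.15, 0, 0], 0], [0, [-0.3, 0, 0.02], 0], [0, [-0.45, 0, 0.05], 0], [0, [-0.5, 0, 0.06], 0]])

```text
time_s: 3.5
tool_pos: [506.1, 144.6, 157.4]
tcp_rot: [3.135, -0.191, -0.004]
force: [6.6, -3.1, -2.0]
gripper_width: 85.5
```

Emit:
play_rows(rows=[[0, [-0.12, 0, 0.04], 0], [0, [-0.25, 0, 0.08], 0], [0, [-0.38, 0, 0.14], 0], [0, [-0.38, 0, 0.14], 0]])

```text
time_s: 3.83
tool_pos: [468.0, 149.3, 145.3]
tcp_rot: [3.135, -0.191, -0.001]
force: [0.3, -0.6, 0.5]
gripper_width: 85.7
```

```bash
python3 - <<'E'
from h import *
plan(stand([-120,99,140]),-6.4)
c=arm.camera("wrist");cv2.imwrite("pics/w3.png",c["img"][:,:,::-1])
c=arm.camera("scene");crop(c["img"],180,100,400,320,3,"s3")
E
```

```text
t 3.83 pos [468.  149.3 145.3] stand [-115.7   99.4  145.3] tray [ 33.3 501.4 145.3] zax [-0.001 -0.001 -1.   ] ang -7.0 F [ 0.3 -0.6  0.5] w 85.7
shift [-0.043  0.005  0.053] yaw -0.019 q [-0.03  0.48 -0.51  2.01  0.34  0.74 -0.88]
```

View pics/w3.png

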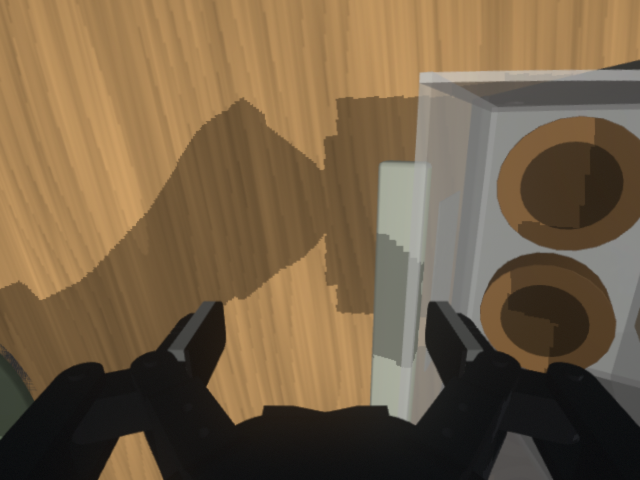

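View pics/s3.png

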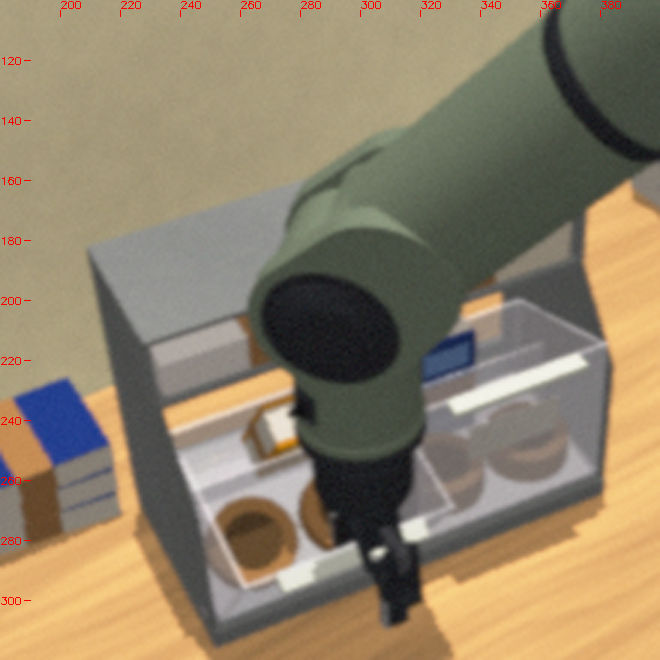

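Emit:
play_rows(rows=[[0, [-0.06, 0, 0.02], 0], [0, [-0.1, 0, 0.04], 0]])

```text
time_s: 4.1
tool_pos: [461.0, 150.5, 142.5]
tcp_rot: [-3.135, 0.193, -0.003]
force: [7.7, -2.2, 2.1]
gripper_width: 85.4
```

Emit:
play_rows(rows=[[0, [-0.05, 0, 0.02], 0], [0, [-0.05, 0, 0.02], 0]])

```text
time_s: 4.27
tool_pos: [460.4, 151.1, 142.5]
tcp_rot: [-3.133, 0.197, -0.016]
force: [20.9, -5.8, 5.9]
gripper_width: 85.5
```

Emit:
play_rows(rows=[[0, [0.1, 0, 0], 0], [0, [0.1, 0, -0.3], 0], [0, [0.1, 0, -0.7], 0], [0, [0.0, 0, -1.0], -0.2], [0, [0.0, 0, -1.0], -0.4]])

```text
time_s: 4.68
tool_pos: [460.4, 152.3, 248.2]
tcp_rot: [-3.135, -0.139, -0.027]
force: [0.2, 0.4, 0.6]
gripper_width: 85.2
```

Emit:
play_rows(rows=[[0, [0, 0, -0.3], -0.2], [0, [0.0, 0, -0.6], -0.44], [0, [0, 0, -0.8], -0.68], [0, [0.0, 0, -0.8], -0.92], [0, [0.0, 0, -0.8], -1]])

```text
time_s: 5.1
tool_pos: [459.5, 152.2, 330.2]
tcp_rot: [2.99, 0.957, 0.031]
force: [-0.5, 0.7, -0.8]
gripper_width: 85.2
```

Emit:
play_rows(rows=[[0, [0, 0, 0], -0.24], [0, [0.0, 0, 0], -0.48], [0, [0, 0, 0], -0.72], [0, [0.0, 0, 0], -0.96], [0, [0.0, 0, 0], -1]])

```text
time_s: 5.52
tool_pos: [459.6, 152.1, 330.9]
tcp_rot: [2.63, 1.706, 0.03]
force: [0.2, 0.3, 0.2]
gripper_width: 85.5
```

```bash
python3 - <<'E'
from h import *
plan(stand([-100,83,320]),83.6)
c=arm.camera("wrist");cv2.imwrite("pics/w4.png",c["img"][:,:,::-1])
c=arm.camera("scene");crop(c["img"],180,100,400,320,3,"s4")
E
```

```text
t 5.52 pos [459.6 152.1 330.9] stand [-124.3  101.3  330.9] tray [ 24.9 504.5 330.9] zax [ 0.02   0.004 -1.   ] ang 66.0 F [0.2 0.3 0.2] w 85.5
shift [-0.102  0.286  0.112] yaw -0.588 q [ 0.25  0.26 -0.84  1.81  0.22  1.15  0.49]
```

View pics/w4.png

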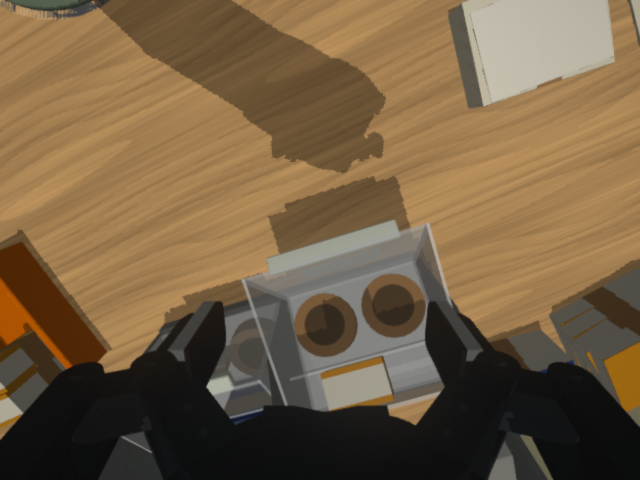

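View pics/s4.png

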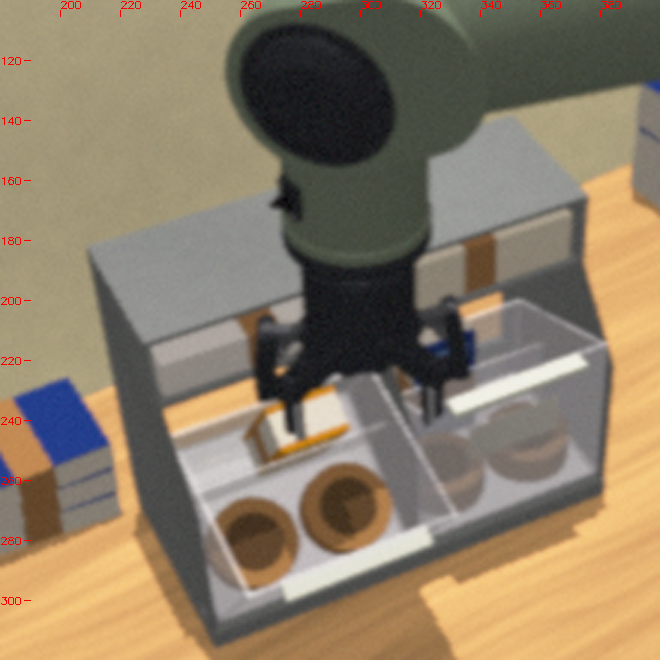

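```bash
python3 - <<'E'
from h import *
c=arm.camera("wrist");crop(c["img"],300,330,420,420,6,"w4c")
c=arm.camera("scene");crop(c["img"],230,200,330,270,8,"s4c")
c=arm.camera("top");crop(c["img"],235,180,335,260,8,"t4c")
E
```

```text
(no output)
```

View pics/w4c.png

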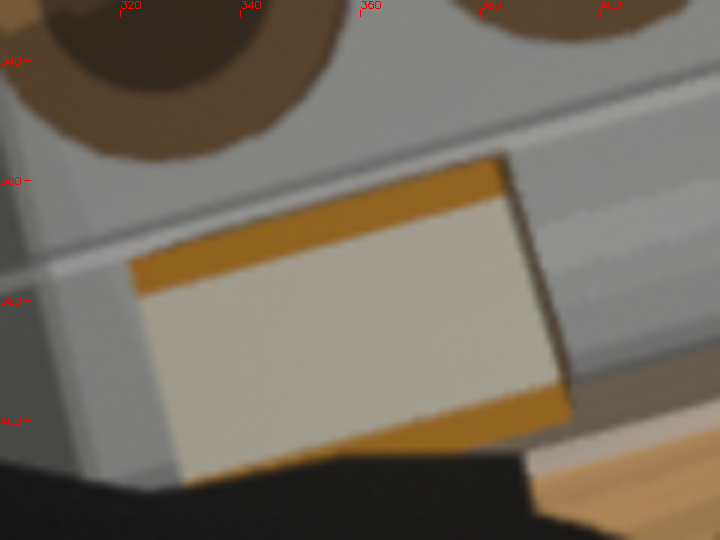

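View pics/s4c.png

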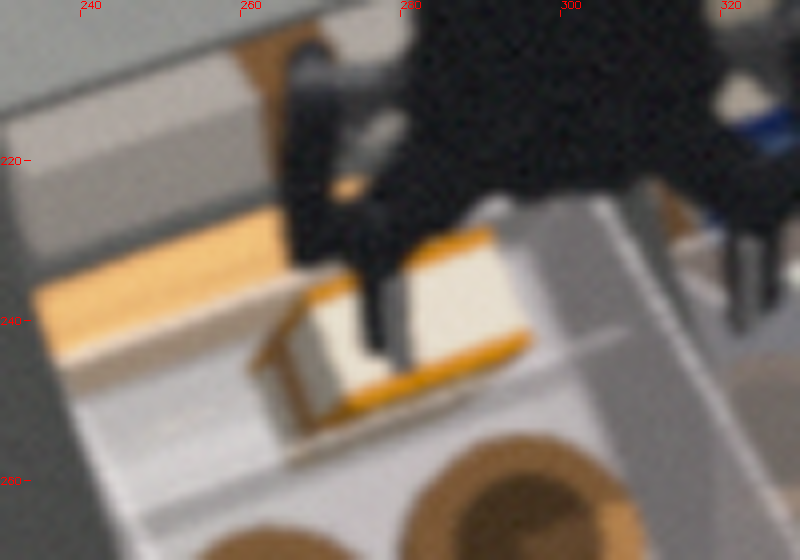

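View pics/t4c.png

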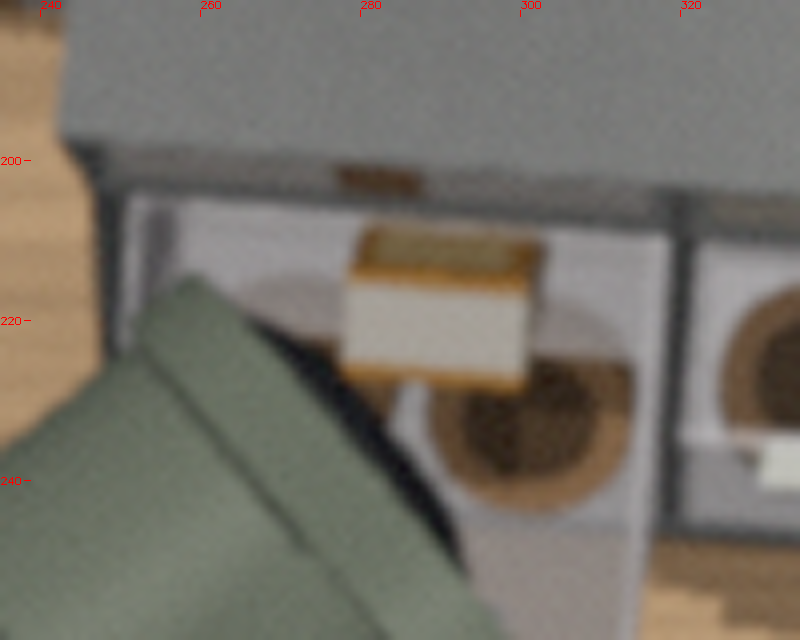

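```bash
cat > fitb.py <<'E'
from h import *
C=cams();o=arm.get_obs();w=arm.camera("wrist");w["cam_to_world"]=wristM(w,o);C["wrist"]=w
fl,fr,rl,rr=(-20,31,60),(-20,-31,60),(20,31,60),(20,-31,60)
obs=[("wrist",(383.5,355.3),fl),("wrist",(321.3,373),fr),("wrist",(395,400.5),rl),
("top",(277.5,227),fl),("top",(300.6,228.3),fr),("top",(278.8,214),rl),("top",(301.3,216.3),rr),
("scene",(270.5,252),fl),("scene",(296.3,242.5),fr),("scene",(268.7,237),rl),("scene",(292,229.5),rr)]
# tool x ~ +y so in wrist image right = +y = left side
wt={"wrist":2,"top":1,"scene":1}
def body(p,P): return stand(R.from_euler('zy',[p[4],-p[3]]).apply(np.array(P,float))+p[:3])
def f(p): return np.ravel([wt[n]*(proj(C[n],body(p,P))[0]-uv) for n,uv,P in obs])
s=least_squares(f,[60,83,150,.65,0]);print(s.x[:3].round(1),np.degrees(s.x[3:]).round(1));print(s.fun.reshape(-1,2).round(1).tolist())
for n,P in [("fl",fl),("fr",fr),("rl",rl),("rr",rr)]: print(n,tostand(body(s.x,P)).round(1))
print("bottom",tostand(body(s.x,(-20,0,-60))).round(1),tostand(body(s.x,(20,0,-60))).round(1))
E
python3 fitb.py
```

```text
[ 74.2  85.3 165.8] [46.7 -0.9]
[[-1.5, 1.6], [-0.0, -1.3], [0.5, -0.8], [-0.8, -1.1], [-1.7, -0.3], [-1.8, -0.0], [-1.7, -0.2], [2.6, -1.1], [-0.5, 0.5], [-0.7, -1.4], [-1.1, -1.6]]
fl [ 17.1 116.6 192.7]
fr [ 16.5  54.6 192. ]
rl [ 44.5 116.  221.9]
rr [ 43.9  54.  221.2]
bottom [104.2  85.6 110.2] [131.6  85.  139.3]
```

Emit:
play_rows(rows=[[0, [-0.05, 0.2, 0], -0.24], [0, [-0.1, 0.5, 0], -0.48], [0, [-0.1, 0.75, 0], -0.59], [0, [-0.1, 0.75, 0], -0.59]])

```text
time_s: 6.25
tool_pos: [526.8, 109.0, 330.7]
tcp_rot: [2.344, 2.078, 0.027]
force: [0.6, 0.5, 0.5]
gripper_width: 85.8
```

```bash
python3 - <<'E'
from h import *
plan(stand([10,85.3,250]),83.6)
E
```

```text
t 6.25 pos [526.8 109.  330.7] stand [-52.8  66.  330.7] tray [ 90.8 459.4 330.7] zax [ 0.019  0.004 -1.   ] ang 83.1 F [0.6 0.5 0.5] w 85.8
shift [0.193 0.611 0.82 ] yaw -0.016 q [ 0.32  0.37 -0.85  1.68  0.3   1.2   0.85]
```

Emit:
play_rows(rows=[[0, [0.1, 0.3, 0.2], -0.02], [0, [0.19, 0.6, 0.5], -0.02], [0, [0.19, 0.6, 0.8], -0.02], [0, [0.19, 0.6, 0.8], -0.02]])

```text
time_s: 6.58
tool_pos: [588.8, 120.6, 246.2]
tcp_rot: [2.336, 2.092, 0.017]
force: [-1.0, 0.4, -0.6]
gripper_width: 85.7
```

```bash
python3 - <<'E'
from h import *
plan(stand([18,85.3,165]),83.6)
o=arm.get_obs();c=arm.camera("wrist");cv2.imwrite("pics/w5.png",c["img"][:,:,::-1])
E
```

```text
t 6.58 pos [588.8 120.6 246.2] stand [  7.5  84.4 246.2] tray [153.1 469.3 246.2] zax [ 0.012  0.004 -1.   ] ang 83.7 F [-1.   0.4 -0.6] w 85.7
shift [0.005 0.096 0.813] yaw 0.003 q [ 0.23  0.56 -0.78  1.63  0.43  1.12  0.79]
```

View pics/w5.png

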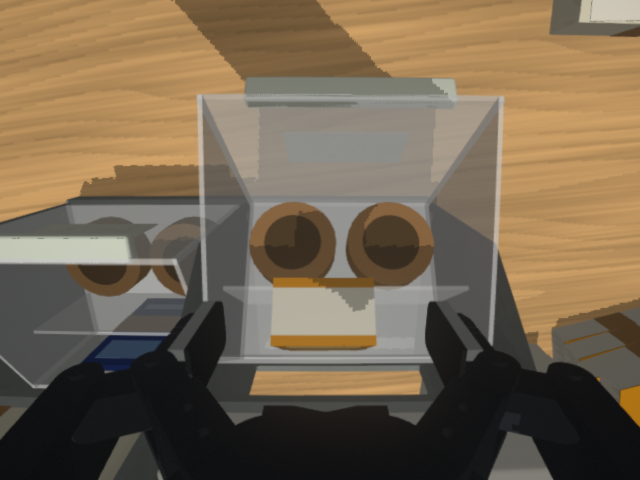

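```bash
python3 - <<'E'
from h import *
o=arm.get_obs();w=arm.camera("wrist");M=wristM(w,o);w["cam_to_world"]=M
crop(w["img"],250,260,400,370,5,"w5c")
# bin pivot check: lip corners known when tipped 35deg
th=np.radians(35)
for p in [(4,99+65,165),(4,99-65,165),(-14,164,165),(-14,34,165),(4,6,165),(4,192,165),(105,50,85),(155,6,100),(155,192,100)]:
    x,y,z=p; q=stand([x*np.cos(th)-z*np.sin(th),y,30+x*np.sin(th)+z*np.cos(th)]); print(p,proj(w,q)[0].round(1))
print("deck",proj(w,stand([60,40,240]))[0],proj(w,stand([60,120,240]))[0])
E
```

```text
(4, 164, 165) [452.9  92.4]
(4, 34, 165) [238.3  91.2]
(-14, 164, 165) [449.4  69. ]
(-14, 34, 165) [240.7  67.7]
(4, 6, 165) [192.2  91.6]
(4, 192, 165) [498.   93.3]
(105, 50, 85) [274.9 281.9]
(155, 6, 100) [201.6 353.2]
(155, 192, 100) [485.2 352.3]
deck [238.61728216 382.87432612] [388.01024149 382.71743727]
```

View pics/w5c.png

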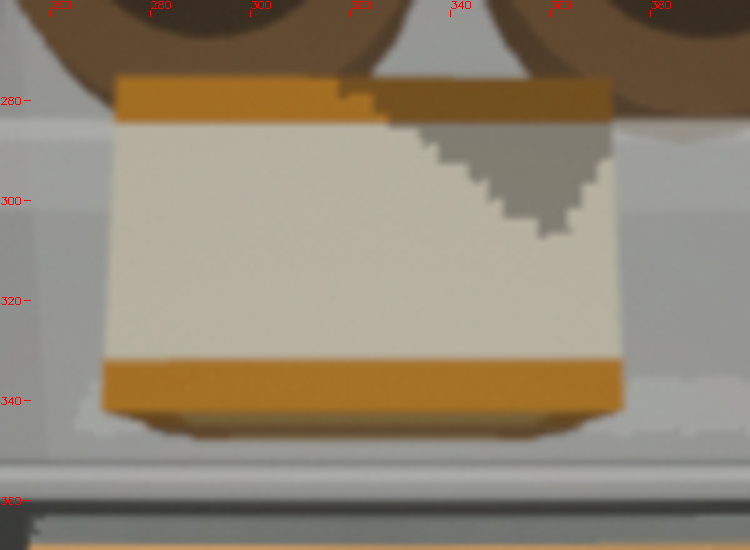

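```bash
sed -i 's/^SX,SY,SA=.*/SX,SY,SA=575.1,40.2,-0.11196/' h.py; python3 - <<'E'
from h import *
o=arm.get_obs();w=arm.camera("wrist");M=wristM(w,o);w["cam_to_world"]=M
fl,fr,rl,rr=(-20,31,60),(-20,-31,60),(20,31,60),(20,-31,60)
obs=[((273,275.5),fr),((372.3,276),fl),((270.3,342),rr),((374.7,342),rl)]
def body(p,P): return stand(R.from_euler('zy',[p[4],-p[3]]).apply(np.array(P,float))+p[:3])
def f(p): return np.ravel([(proj(w,body(p,P))[0]-uv) for uv,P in obs])
s=least_squares(f,[60,83,150,.65,0]);print(s.x[:3].round(1),np.degrees(s.x[3:]).round(1));print(s.fun.round(1))
for n,P in [("fl",fl),("fr",fr),("rl",rl),("rr",rr)]: print(n,tostand(body(s.x,P)).round(1))
print("bottom",tostand(body(s.x,(-20,0,-60))).round(1),tostand(body(s.x,(20,0,-60))).round(1))
plan(stand([15,83,165]),83.6)
E
```

```text
[ 66.4  82.4 157.1] [34.6 -0.2]
[ 0.1  0.1 -0.  -0.2 -0.  -0.  -0.   0.1]
fl [ 16.  113.5 195.2]
fr [ 15.8  51.5 195.1]
rl [ 48.9 113.3 217.9]
rr [ 48.8  51.3 217.8]
bottom [84.  82.5 96.3] [116.9  82.3 119. ]
t 6.73 pos [590.  121.5 253.5] stand [  5.7  82.5 253.5] tray [154.4 470.2 253.5] zax [ 0.02   0.005 -1.   ] ang 83.7 F [-0.6 -0.3  0.7] w 85.6
shift [-0.001  0.076  0.886] yaw 0.004 q [ 0.23  0.55 -0.79  1.63  0.43  1.12  0.79]
```

Emit:
play_rows(rows=[[0, [0, 0.08, 0.2], 0], [0, [0, 0.08, 0.5], 0], [0, [0, 0.08, 0.83], 0], [0, [0, 0.08, 0.83], 0]])

```text
time_s: 7.07
tool_pos: [598.0, 120.0, 168.1]
tcp_rot: [2.334, 2.09, 0.023]
force: [-1.1, -0.7, -0.8]
gripper_width: 85.3
```

```bash
python3 - <<'E'
from h import *
o=arm.get_obs();w=arm.camera("wrist");cv2.imwrite("pics/w6.png",w["img"][:,:,::-1])
plan(stand([19,82.5,170]),83.6)
c=arm.camera("scene");crop(c["img"],180,100,400,320,3,"s6")
E
```

```text
t 7.12 pos [598.8 120.7 170.9] stand [ 14.6  82.6 170.9] tray [163.2 469.1 170.9] zax [ 0.018  0.004 -1.   ] ang 83.7 F [-0.6 -0.7  0.2] w 85.3
shift [-0.001  0.044  0.01 ] yaw 0.004 q [ 0.19  0.65 -0.74  1.69  0.52  0.99  0.73]
```

View pics/w6.png

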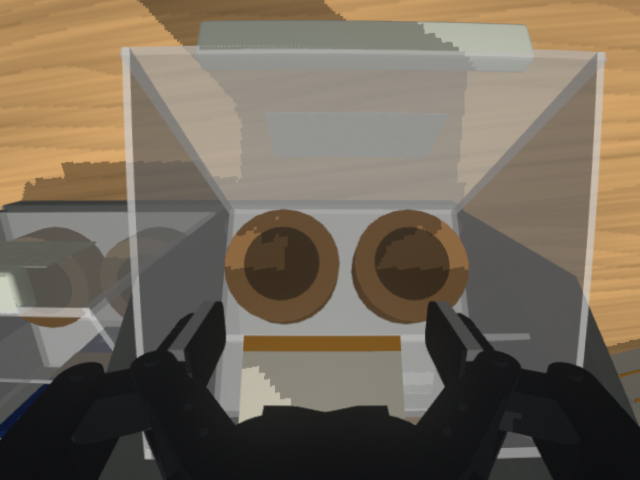

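View pics/s6.png

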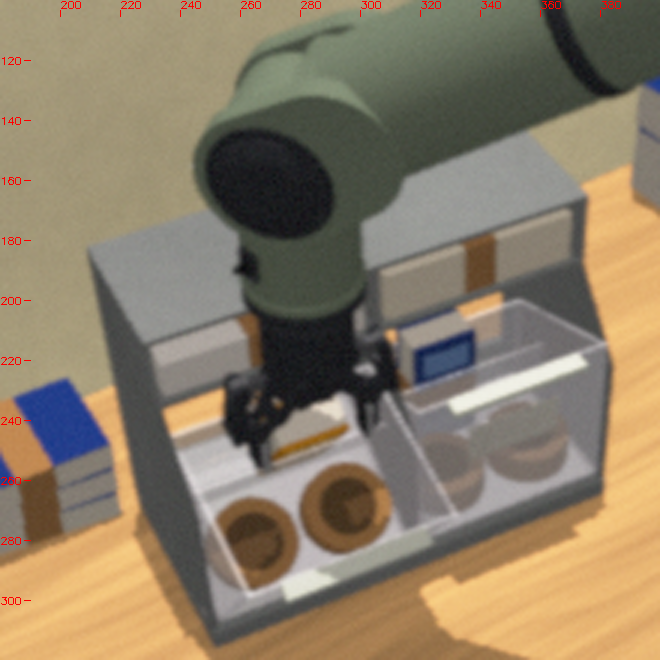

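Emit:
play_rows(rows=[[0, [0, 0.05, 0], 0], [0, [0, 0.05, 0], 0]])

```text
time_s: 7.33
tool_pos: [606.7, 120.9, 176.0]
tcp_rot: [2.331, 2.087, 0.035]
force: [0.4, -0.1, 0.4]
gripper_width: 85.9
```

Emit:
play_rows(rows=[[0, [0, 0.04, 0], 0], [0, [0, 0.04, 0], 0]])

```text
time_s: 7.5
tool_pos: [610.9, 120.6, 177.7]
tcp_rot: [2.331, 2.087, 0.036]
force: [-6.5, 0.0, 2.0]
gripper_width: 85.5
```

```bash
python3 - <<'E'
from h import *
plan(stand([19,82.5,170]),83.6)
o=arm.get_obs();w=arm.camera("wrist");cv2.imwrite("pics/w7.png",w["img"][:,:,::-1])
E
```

```text
t 7.5 pos [610.9 120.6 177.7] stand [ 26.6  83.9 177.7] tray [175.3 468.7 177.7] zax [ 0.026  0.005 -1.   ] ang 83.7 F [-6.5  0.   2. ] w 85.5
shift [-0.015 -0.078  0.075] yaw 0.003 q [ 0.19  0.66 -0.74  1.65  0.52  1.    0.75]
```

View pics/w7.png

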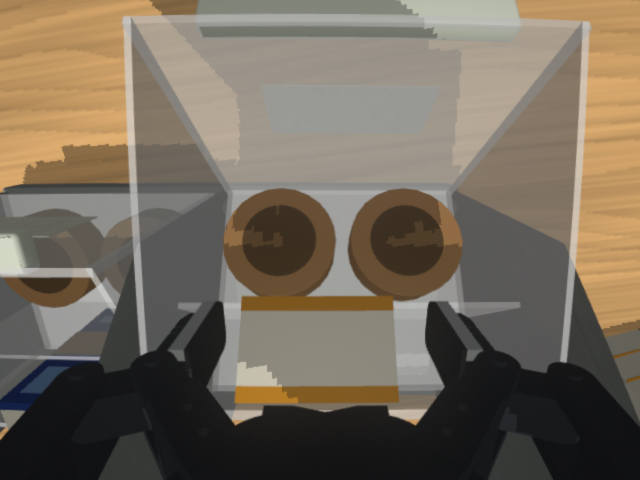

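Emit:
play_rows(rows=[[0, [-0.01, -0.02, 0.06], 0], [0, [-0.01, -0.02, 0.12], 0], [0, [-0.01, -0.02, 0.12], 0]])

```text
time_s: 7.8
tool_pos: [609.0, 119.6, 164.7]
tcp_rot: [2.331, 2.087, 0.035]
force: [0.3, 1.1, 0.0]
gripper_width: 85.3
```

```bash
python3 - <<'E'
from h import *
plan(stand([25,82.5,166]),83.6)
E
```

```text
t 7.8 pos [609.  119.6 164.7] stand [ 24.8  82.7 164.7] tray [173.4 467.8 164.7] zax [ 0.025  0.005 -1.   ] ang 83.7 F [0.3 1.1 0. ] w 85.3
shift [-0.002  0.002 -0.013] yaw 0.003 q [ 0.19  0.67 -0.73  1.67  0.53  0.98  0.74]
```

Close gently with 90 N.

Emit:
play_rows(rows=[[0.3, [0, 0, 0], 0], [0.5, [0, 0, 0], 0], [0.6, [0, 0, 0], 0], [0.6, [0, 0, 0], 0], [0.6, [0, 0, 0], 0]], grip_force=90)

```text
time_s: 8.22
tool_pos: [609.4, 119.5, 165.0]
tcp_rot: [2.331, 2.086, 0.036]
force: [1.0, -1.1, 4.1]
gripper_width: 60.8
```

```bash
python3 - <<'E'
from h import *
plan(stand([25,82.5,166]),83.6)
o=arm.get_obs();w=arm.camera("wrist");cv2.imwrite("pics/w8.png",w["img"][:,:,::-1])
E
```

```text
t 8.22 pos [609.4 119.5 165. ] stand [ 25.2  82.7 165. ] tray [173.7 467.7 165. ] zax [ 0.026  0.005 -1.   ] ang 83.7 F [ 1.  -1.1  4.1] w 60.8
shift [-0.002 -0.002 -0.01 ] yaw 0.002 q [ 0.19  0.67 -0.73  1.67  0.53  0.98  0.74]
```

View pics/w8.png

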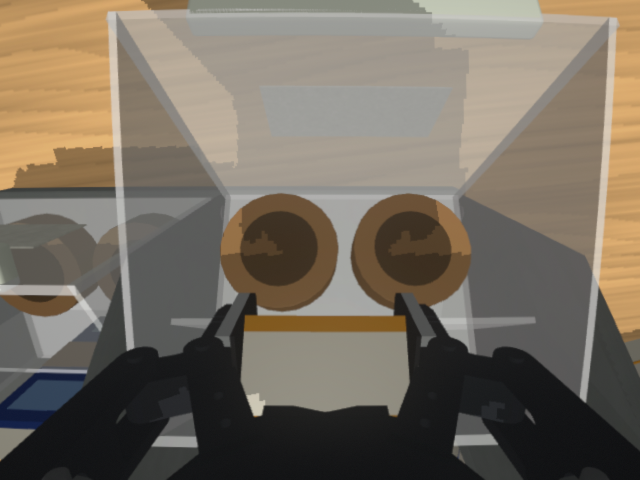

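Emit:
play_rows(rows=[[0.6, [0, -0.1, -0.13], 0], [0.6, [0, -0.2, -0.27], 0], [0.6, [0, -0.3, -0.42], 0], [0.6, [0, -0.3, -0.42], 0]])

```text
time_s: 8.6
tool_pos: [577.9, 123.5, 208.5]
tcp_rot: [2.329, 2.087, 0.039]
force: [-0.1, 1.0, -1.1]
gripper_width: 60.6
```

```bash
python3 - <<'E'
from h import *
plan(stand([25,82.5,166]),83.6)
o=arm.get_obs();w=arm.camera("wrist");cv2.imwrite("pics/w9.png",w["img"][:,:,::-1])
c=arm.camera("scene");crop(c["img"],180,100,400,320,3,"s9")
E
```

```text
t 8.6 pos [577.9 123.5 208.5] stand [ -6.5  83.1 208.5] tray [142.4 472.6 208.5] zax [ 0.028  0.006 -1.   ] ang 83.7 F [-0.1  1.  -1.1] w 60.6
shift [-0.011  0.303  0.434] yaw 0.004 q [ 0.22  0.58 -0.77  1.71  0.47  1.01  0.74]
```

View pics/w9.png

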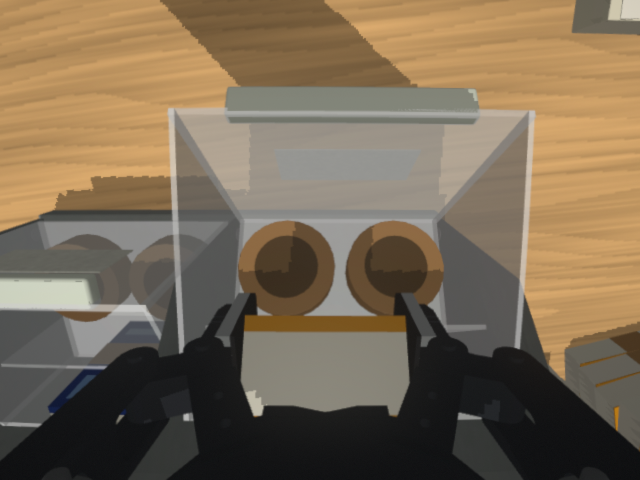

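View pics/s9.png

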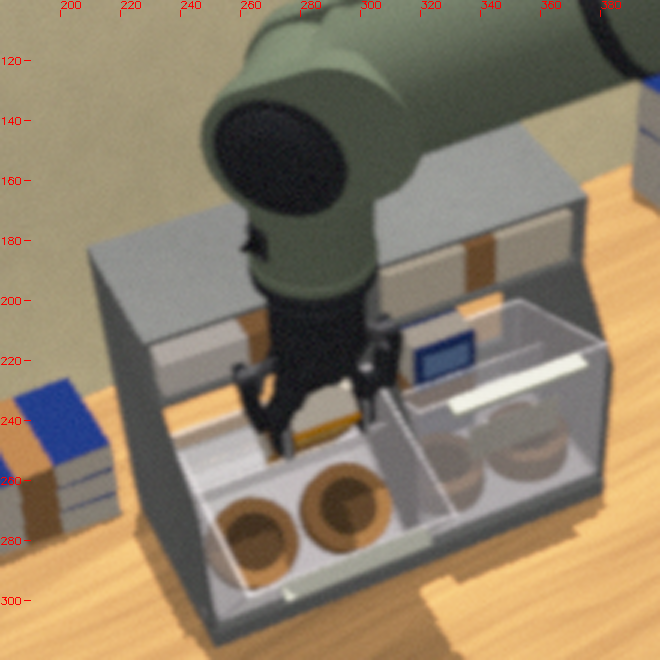

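Emit:
play_rows(rows=[[0.6, [0, -0.1, -0.15], 0], [0.6, [0, -0.22, -0.32], 0], [0.6, [0, -0.33, -0.48], 0], [0.6, [0, -0.33, -0.48], 0]])

```text
time_s: 9.03
tool_pos: [544.0, 126.6, 254.8]
tcp_rot: [2.329, 2.086, 0.038]
force: [1.1, 0.4, -1.3]
gripper_width: 60.7
```

Emit:
play_rows(rows=[[0.6, [0, -0.05, -0.2], 0], [0.6, [0, -0.1, -0.5], 0], [0.6, [0, -0.2, -0.8], 0], [0.6, [0, -0.2, -0.8], 0]])

```text
time_s: 9.37
tool_pos: [522.5, 129.5, 337.8]
tcp_rot: [2.327, 2.086, 0.044]
force: [0.4, 0.4, -2.0]
gripper_width: 60.7
```

```bash
python3 - <<'E'
from h import *
plan(stand([-190,82.5,300]),83.6)
o=arm.get_obs();w=arm.camera("wrist");cv2.imwrite("pics/w10.png",w["img"][:,:,::-1])
c=arm.camera("scene");crop(c["img"],180,100,400,320,3,"s10")
E
```

```text
t 9.37 pos [522.5 129.5 337.8] stand [-62.2  82.9 337.8] tray [ 87.2 480.1 337.8] zax [ 0.032  0.007 -0.999] ang 83.7 F [ 0.4  0.4 -2. ] w 60.7
shift [-0.004 -1.289  0.339] yaw 0.005 q [ 0.3   0.36 -0.87  1.68  0.31  1.2   0.82]
```

View pics/s10.png

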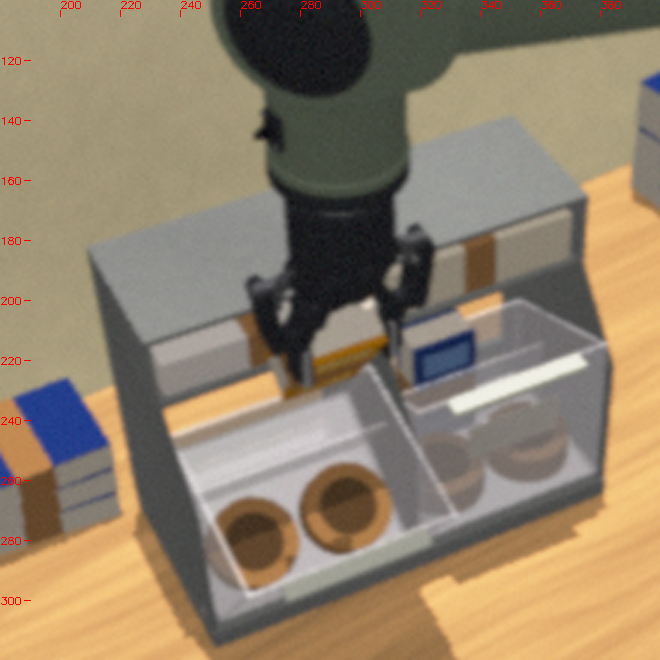

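Emit:
play_rows(rows=[[0.6, [-0.3, -0.2, 0], 0], [0.6, [-0.6, -0.5, 0], 0], [0.6, [-0.9, -0.7, 0], 0], [0.6, [-1.0, -0.7, 0], 0], [0.6, [-1.0, -0.7, 0], 0]])

```text
time_s: 9.88
tool_pos: [441.1, 32.7, 329.5]
tcp_rot: [2.334, 2.08, 0.034]
force: [0.5, 0.5, -2.8]
gripper_width: 60.7
```

Emit:
play_rows(rows=[[0.6, [-0.3, 0, 0.2], -0.13], [0.6, [-0.6, 0, 0.5], -0.27], [0.6, [-0.9, 0, 0.8], -0.27], [0.6, [-1.0, 0, 0.9], -0.27], [0.6, [-1.0, 0, 0.9], -0.27]])

```text
time_s: 10.3
tool_pos: [430.4, -68.5, 235.1]
tcp_rot: [2.188, 2.24, 0.028]
force: [-0.6, 0.6, -1.8]
gripper_width: 60.9
```

```bash
python3 - <<'E'
from h import *
plan([450,-80,130],91.6)
o=arm.get_obs();w=arm.camera("wrist");cv2.imwrite("pics/w11.png",w["img"][:,:,::-1])
c=arm.camera("scene");crop(c["img"],250,130,450,330,4,"s11")
E
```

```text
t 10.3 pos [430.4 -68.5 235.1] stand [-131.7 -124.2  235.1] tray [-10.6 284.8 235.1] zax [ 0.02   0.005 -1.   ] ang 91.3 F [-0.6  0.6 -1.8] w 60.9
shift [-0.125  0.172  1.054] yaw -0.009 q [ 0.72  0.28 -0.82  2.05  0.26  0.89  1.35]
```

View pics/s11.png

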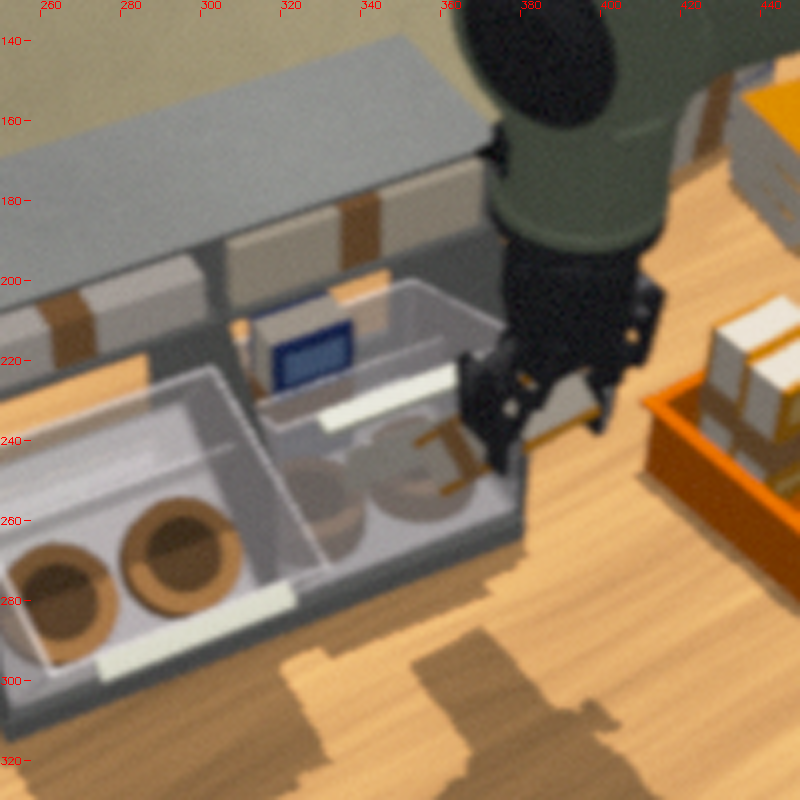

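View pics/w11.png

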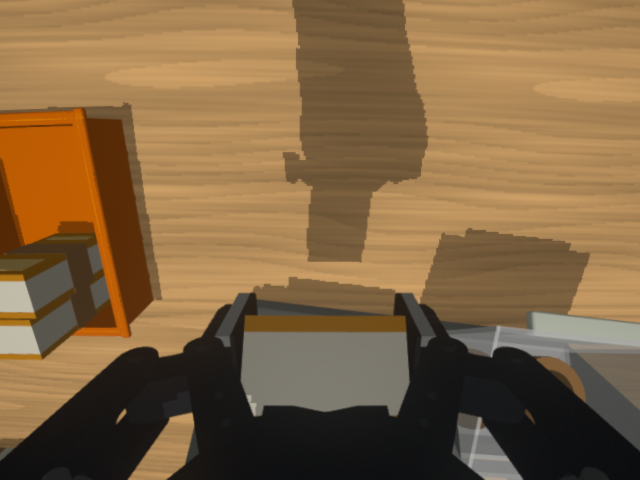

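```bash
python3 - <<'E'
from h import *
o=arm.get_obs();C=arm.camera("scene")
M=R.from_rotvec(o["tcp_rot"]).as_matrix()
g=o["tool_pos"]-M[:,2]*25
ex=np.array([np.cos(np.radians(1.5)),np.sin(np.radians(1.5)),0]);ey=np.array([-ex[1],ex[0],0]);ez=np.array([0,0,1.])
for th in (30,35,40,45,50,55):
    t=np.radians(th); u=np.cos(t)*ex+np.sin(t)*ez; a=-np.sin(t)*ex+np.cos(t)*ez
    P=lambda x,y,z:g+u*(x-5)+ey*y+a*(z-112)
    print(th,[proj(C,P(*p))[0].round(1).tolist() for p in [(40,31,0),(0,31,0),(0,-31,120)]], P(0,0,0).round(0))
E
```

```text
30 [[353.2, 243.9], [361.3, 257.4], [399.2, 231.2]] [483. -64. 164.]
35 [[351.7, 240.2], [359.3, 254.1], [399.3, 231.5]] [492. -64. 168.]
40 [[350.4, 236.6], [357.5, 250.7], [399.4, 231.8]] [500. -64. 174.]
45 [[349.2, 232.9], [355.7, 247.3], [399.4, 232.1]] [507. -64. 180.]
50 [[348.3, 229.3], [354.1, 243.8], [399.4, 232.3]] [514. -64. 187.]
55 [[347.5, 225.7], [352.7, 240.2], [399.4, 232.6]] [520. -63. 195.]
```

Emit:
play_rows(rows=[[0.6, [-0.05, 0, 0.3], 0], [0.6, [-0.1, 0, 0.6], 0], [0.6, [-0.1, 0, 0.9], 0], [0.6, [-0.1, 0, 1.0], 0], [0.6, [-0.1, 0, 1.0], 0]])

```text
time_s: 10.87
tool_pos: [435.1, -73.4, 137.7]
tcp_rot: [2.18, 2.245, 0.032]
force: [-0.3, -0.1, -2.5]
gripper_width: 60.9
```

Emit:
play_rows(rows=[[0.6, [0, 0, 0.2], 0], [0.6, [0, 0, 0.5], 0], [0.6, [0, 0, 0.55], 0]])

```text
time_s: 11.12
tool_pos: [436.5, -72.5, 81.7]
tcp_rot: [2.179, 2.246, 0.032]
force: [-2.1, 0.3, -2.6]
gripper_width: 60.6
```

```bash
python3 - <<'E'
from h import *
plan([430,-80,70],91.6)
E
```

```text
t 11.12 pos [436.5 -72.5  81.7] stand [-125.1 -127.5   81.7] tray [ -4.5 280.6  81.7] zax [ 0.023  0.006 -1.   ] ang 91.7 F [-2.1  0.3 -2.6] w 60.6
shift [-0.074 -0.07   0.115] yaw 0.004 q [ 0.52  0.55 -0.62  2.18  0.59  0.56  1.06]
```

Emit:
play_rows(rows=[[0.6, [0, 0, 0.06], 0], [0.6, [0, 0, 0.12], 0], [0.6, [0, 0, 0.12], 0]])

```text
time_s: 11.37
tool_pos: [437.5, -72.3, 70.3]
tcp_rot: [2.178, 2.245, 0.033]
force: [0.1, 0.2, -0.2]
gripper_width: 60.9
```

Emit:
play_rows(rows=[[0.6, [0, 0, 0.03], 0], [0.6, [0, 0, 0.03], 0]])

```text
time_s: 11.53
tool_pos: [436.5, -72.4, 68.8]
tcp_rot: [2.178, 2.245, 0.029]
force: [-21.7, 1.1, 44.4]
gripper_width: 60.9
```

Emit:
play_rows(rows=[[0.6, [0, 0.0, -0.01], 0], [0.6, [0, 0.04, -0.04], 0], [0.6, [0, 0.08, -0.06], 0], [0.6, [0, 0.08, -0.06], 0]], grip_force=20)

```text
time_s: 11.87
tool_pos: [446.0, -72.3, 75.9]
tcp_rot: [2.177, 2.244, 0.032]
force: [-0.1, -0.3, -2.7]
gripper_width: 61.1
```

```bash
python3 - <<'E'
from h import *
plan([430,-80,70],91.6)
o=arm.get_obs();w=arm.camera("wrist");cv2.imwrite("pics/w12.png",w["img"][:,:,::-1])
c=arm.camera("scene");crop(c["img"],320,160,470,280,5,"s12")
E
```

```text
t 11.87 pos [446.  -72.3  75.9] stand [-115.7 -126.2   75.9] tray [  5.  280.6  75.9] zax [ 0.025  0.004 -1.   ] ang 91.7 F [-0.1 -0.3 -2.7] w 61.1
shift [-0.073 -0.164  0.055] yaw 0.004 q [ 0.5   0.57 -0.6   2.16  0.61  0.55  1.05]
```

View pics/s12.png

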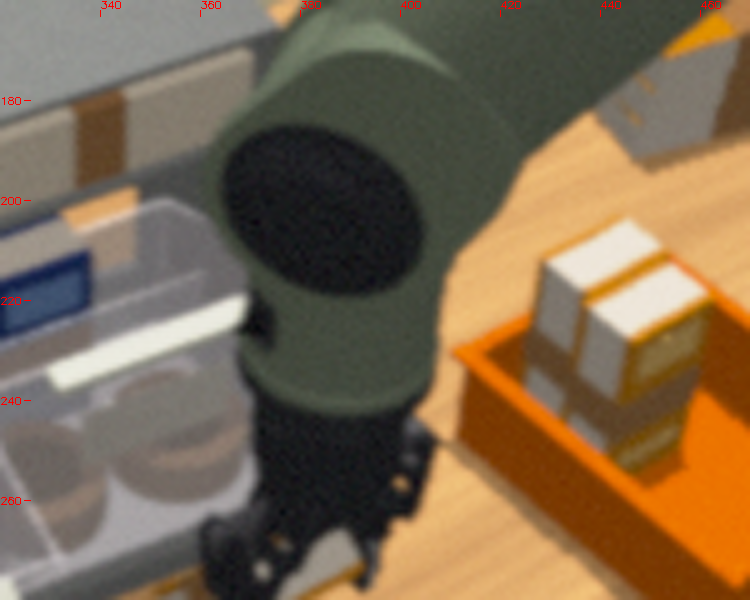

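View pics/w12.png

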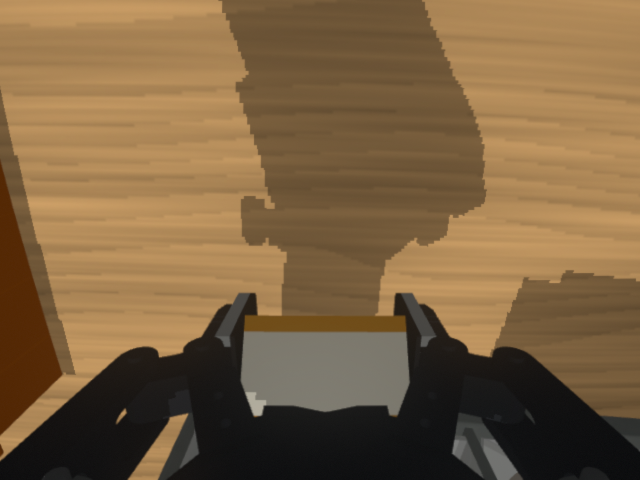

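```bash
python3 - <<'E'
from h import *
plan(stand([-115,-205,135]),83.6)
E
```

```text
t 11.97 pos [444.8 -72.3  75.2] stand [-116.9 -126.3   75.2] tray [  3.7 280.6  75.2] zax [ 0.023  0.004 -1.   ] ang 91.7 F [-0.3 -0.9 -2.2] w 60.7
shift [-0.779 -0.078 -0.603] yaw 0.271 q [ 0.5   0.57 -0.6   2.16  0.61  0.55  1.05]
```

Emit:
play_rows(rows=[[0.6, [0, 0, -0.25], 0], [0.6, [-0.25, -0.05, -0.5], 0.14], [0.6, [-0.55, -0.08, -0.6], 0.27], [0.6, [-0.78, -0.08, -0.6], 0.27], [0.6, [-0.78, -0.08, -0.6], 0.27]])

```text
time_s: 12.38
tool_pos: [437.4, -155.4, 135.1]
tcp_rot: [2.337, 2.078, 0.03]
force: [-1.1, -1.4, -3.5]
gripper_width: 60.8
```

```bash
python3 - <<'E'
from h import *
plan(stand([-95,-205,138]),83.6)
o=arm.get_obs();w=arm.camera("wrist");cv2.imwrite("pics/w13.png",w["img"][:,:,::-1])
c=arm.camera("scene");crop(c["img"],320,140,470,280,5,"s13")
E
```

```text
t 12.38 pos [ 437.4 -155.4  135.1] stand [-115.  -209.8  135.1] tray [ -6.1 197.8 135.1] zax [ 0.024  0.002 -1.   ] ang 83.3 F [-1.1 -1.4 -3.5] w 60.8
shift [ 0.049  0.201 -0.024] yaw -0.01 q [ 0.74  0.47 -0.66  2.09  0.45  0.69  1.24]
```

View pics/s13.png

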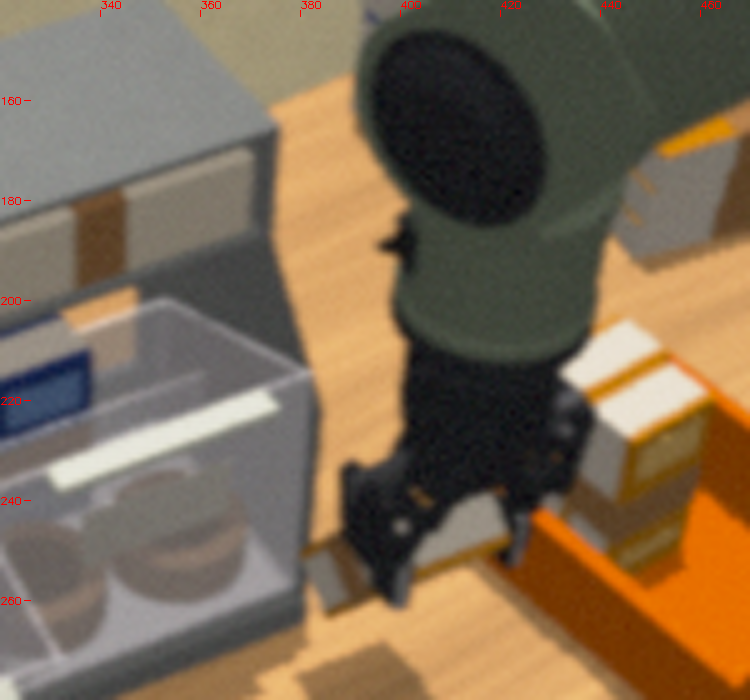

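View pics/w13.png

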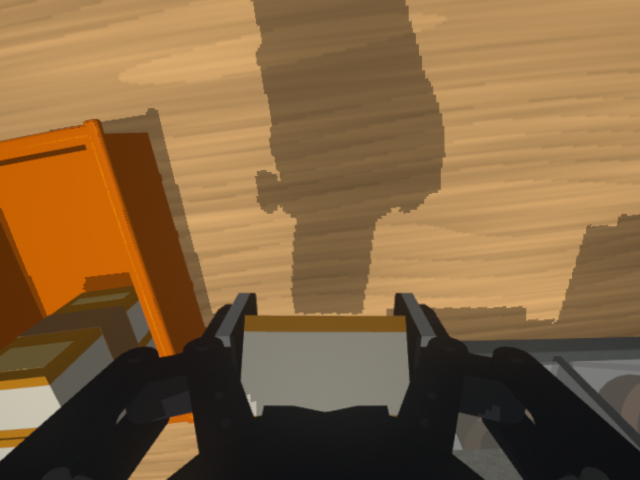

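Emit:
play_rows(rows=[[0.6, [0.13, 0, 0], 0], [0.6, [0.13, 0.1, 0], 0], [0.6, [0.13, 0.2, 0], 0], [0.6, [0.13, 0.3, 0], 0], [0.6, [0.13, 0.35, 0], 0]])

```text
time_s: 12.9
tool_pos: [471.5, -142.3, 134.5]
tcp_rot: [2.337, 2.088, 0.022]
force: [-43.1, 5.5, 25.9]
gripper_width: 60.7
```

```bash
python3 - <<'E'
from h import *
plan(stand([-95,-195,138]),83.6)
o=arm.get_obs();w=arm.camera("wrist");cv2.imwrite("pics/w14.png",w["img"][:,:,::-1])
E
```

```text
t 12.9 pos [ 471.5 -142.3  134.5] stand [ -82.6 -192.9  134.5] tray [ 28.4 209.9 134.5] zax [ 0.016  0.004 -1.   ] ang 83.6 F [-43.1   5.5  25.9] w 60.7
shift [-0.02  -0.124 -0.037] yaw -0.002 q [ 0.67  0.52 -0.65  2.02  0.46  0.74  1.2 ]
```

View pics/w14.png

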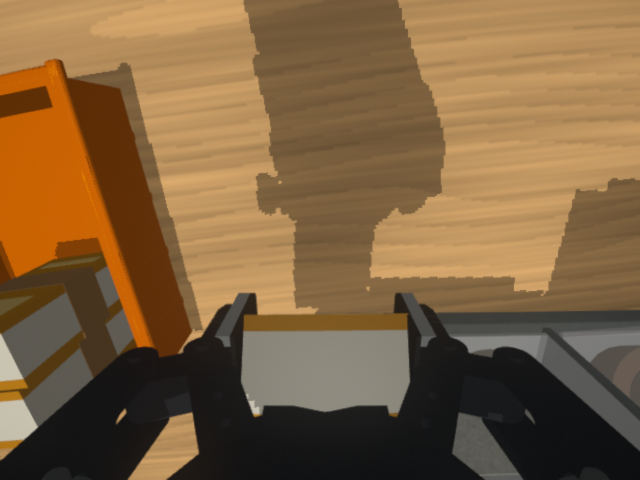

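Emit:
play_rows(rows=[[0.6, [0, 0.04, -0.06], 0], [0.6, [0, 0.08, -0.1], 0], [0.6, [0, 0.12, -0.14], 0], [0.6, [0, 0.16, -0.17], 0]])

```text
time_s: 13.28
tool_pos: [487.2, -143.9, 151.1]
tcp_rot: [2.338, 2.09, 0.02]
force: [-6.1, -0.0, -5.6]
gripper_width: 60.8
```

```bash
python3 - <<'E'
from h import *
plan(stand([-95,-195,138]),83.6)
o=arm.get_obs();w=arm.camera("wrist");cv2.imwrite("pics/w15.png",w["img"][:,:,::-1])
E
```

```text
t 13.28 pos [ 487.2 -143.9  151.1] stand [ -66.8 -192.8  151.1] tray [ 44.  207.8 151.1] zax [ 0.013  0.005 -1.   ] ang 83.6 F [-6.1 -0.  -5.6] w 60.8
shift [-0.023 -0.283  0.127] yaw -0.001 q [ 0.68  0.51 -0.67  1.97  0.43  0.79  1.23]
```

View pics/w15.png

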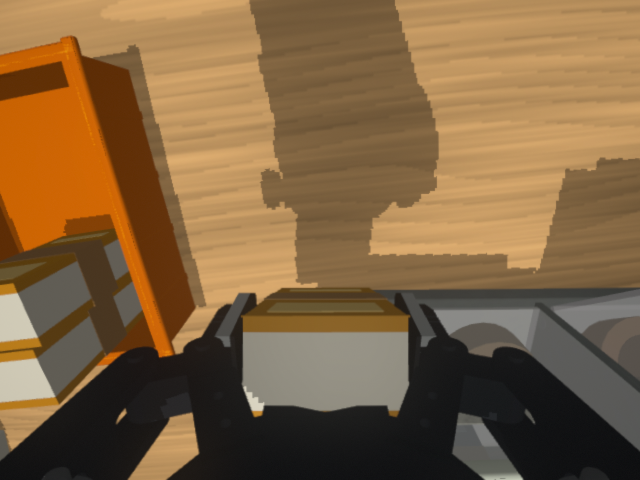

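Emit:
play_rows(rows=[[0.6, [0, 0.06, -0.05], 0], [0.6, [0, 0.12, -0.09], 0], [0.6, [0, 0.18, -0.13], 0], [0.6, [0, 0.21, -0.15], 0]])

```text
time_s: 13.67
tool_pos: [508.4, -146.2, 166.3]
tcp_rot: [2.339, 2.092, 0.019]
force: [-7.8, 0.7, -6.5]
gripper_width: 60.8
```

```bash
python3 - <<'E'
from h import *
plan(stand([-95,-195,138]),83.6)
o=arm.get_obs();w=arm.camera("wrist");cv2.imwrite("pics/w16.png",w["img"][:,:,::-1])
c=arm.camera("scene");crop(c["img"],320,140,470,280,5,"s16")
E
```

```text
t 13.67 pos [ 508.4 -146.2  166.3] stand [ -45.5 -192.7  166.3] tray [ 65.2 204.9 166.3] zax [ 0.011  0.005 -1.   ] ang 83.6 F [-7.8  0.7 -6.5] w 60.8
shift [-0.025 -0.498  0.278] yaw 0.0 q [ 0.67  0.52 -0.67  1.9   0.42  0.85  1.24]
```

View pics/w16.png

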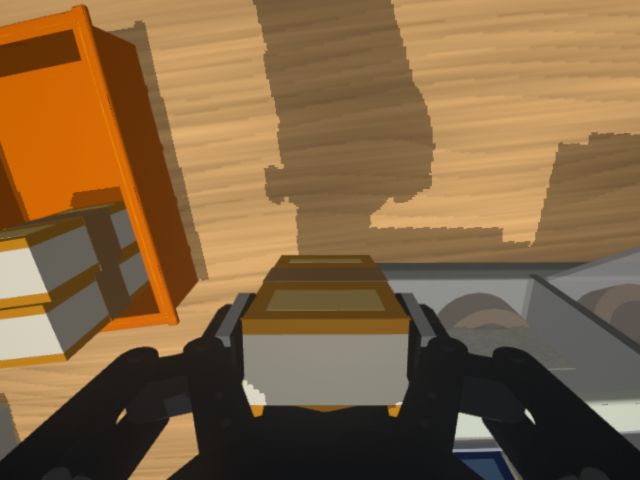

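View pics/s16.png

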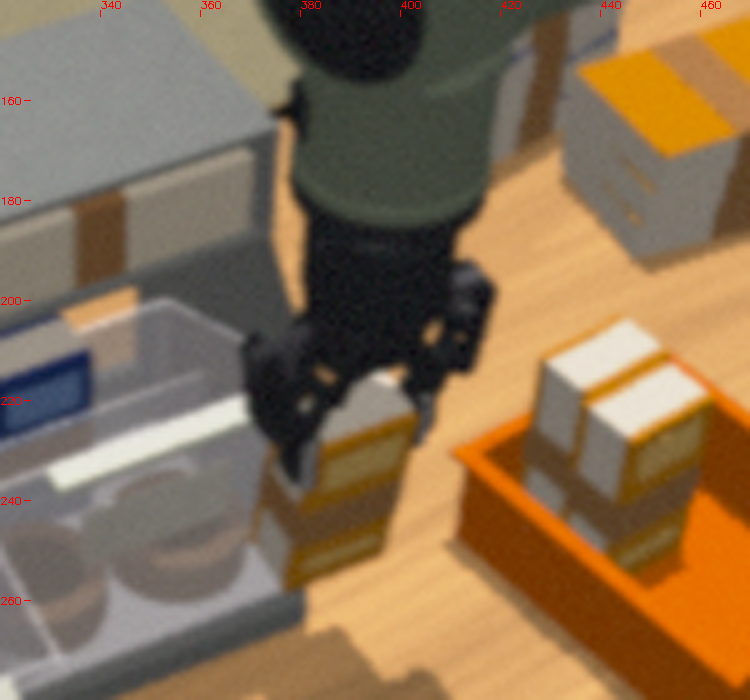

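Emit:
play_rows(rows=[[0.6, [0, 0.05, -0.02], 0], [0.6, [0, 0.1, -0.04], 0], [0.6, [0, 0.13, -0.05], 0], [0.6, [0, 0.13, -0.05], 0]])

```text
time_s: 14.1
tool_pos: [511.3, -146.8, 167.4]
tcp_rot: [-2.331, -2.089, 0.007]
force: [-59.8, 7.7, 2.3]
gripper_width: 61.0
```

```bash
python3 - <<'E'
from h import *
plan(stand([-95,-195,138]),83.6)
o=arm.get_obs();w=arm.camera("wrist");crop(w["img"],230,220,430,420,4,"w17")
c=arm.camera("scene");crop(c["img"],320,140,470,280,5,"s17")
E
```

```text
t 14.1 pos [ 511.3 -146.8  167.4] stand [ -42.5 -192.9  167.4] tray [ 68.1 204.3 167.4] zax [-0.011  0.006 -1.   ] ang 83.7 F [-59.8   7.7   2.3] w 61.0
shift [-0.021 -0.522  0.3  ] yaw 0.004 q [ 0.66  0.54 -0.67  1.87  0.41  0.89  1.25]
```

View pics/w17.png

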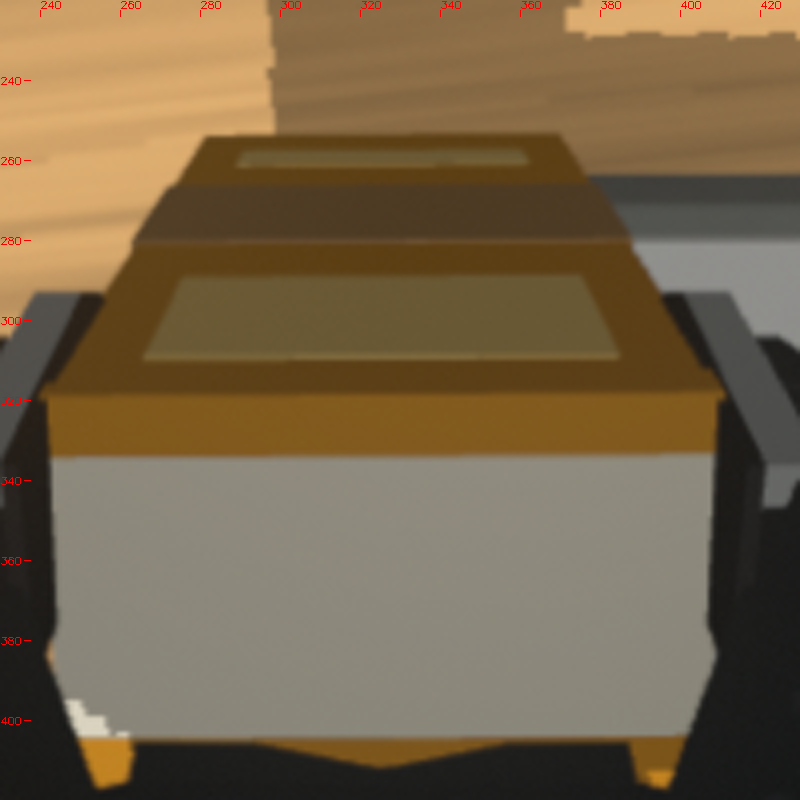

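View pics/s17.png

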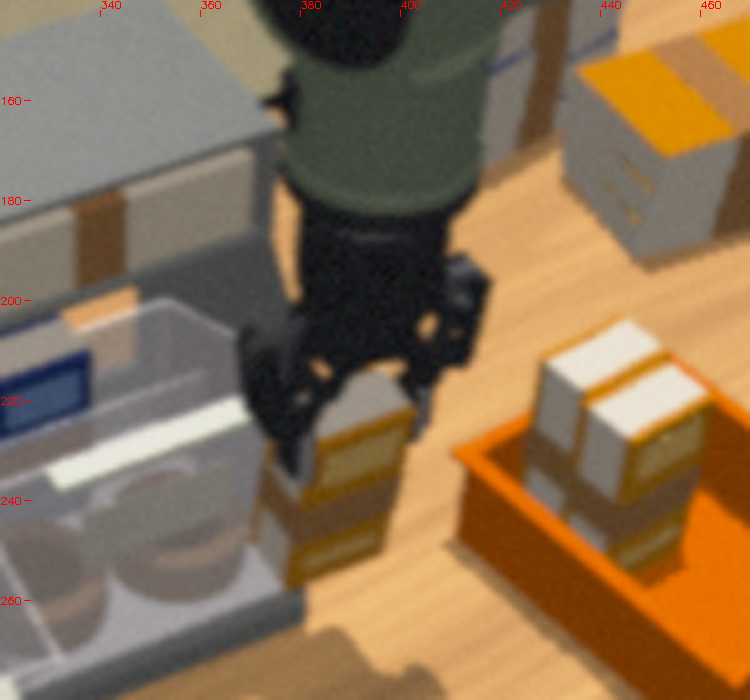

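Emit:
play_rows(rows=[[0.6, [0, -0.15, 0], 0], [0.6, [0, -0.4, 0], 0], [0.6, [0, -0.6, 0], 0], [0.6, [0, -0.6, 0], 0]])

```text
time_s: 14.53
tool_pos: [448.9, -140.0, 167.8]
tcp_rot: [-2.33, -2.089, 0.009]
force: [1.4, -0.1, -1.6]
gripper_width: 60.7
```

```bash
cat > held.py <<'E'
from h import *
import sys
# fit held bundle pose in tool frame from front cover + top face corners
def run(pts):
    o=arm.get_obs();w=arm.camera("wrist");T=np.eye(4);K,D=np.array(w["K"]),np.array(w["distortion"])
    Mi=np.linalg.inv(w["tool_from_camera"]);rv=cv2.Rodrigues(Mi[:3,:3])[0]
    def body(p,P): return R.from_euler('zx',[p[4],p[3]]).apply(np.array(P,float))+p[:3]
    # bundle axes in tool: x_b=tool x (width), y_b=tool y (thickness; front at -20), z_b tool z (down; bottom +60)
    def f(p): return np.ravel([cv2.projectPoints(body(p,P).reshape(1,3),rv,Mi[:3,3],K,D)[0].ravel()-uv for uv,P in pts])
    s=least_squares(f,[0,10,30,0,0]);p=s.x
    print("center tool",p[:3].round(1),"lean deg about toolx",np.degrees(p[3]).round(2),"yaw",np.degrees(p[4]).round(2),"res",s.fun.round(1))
    M=R.from_rotvec(o["tcp_rot"]).as_matrix();B=M@R.from_euler('zx',[p[4],p[3]]).as_matrix()
    print("world center",(o["tool_pos"]+M@p[:3]).round(1),"down axis",B[:,2].round(3),"width dir ang",np.degrees(np.arctan2(B[1,0],B[0,0])).round(2))
    lo=min((o["tool_pos"]+M@body(p,(x,y,60)))[2] for x in(-31,31) for y in(-20,20));print("lowest z",round(lo,1))
    return p
E
python3 - <<'E'
from h import *
plan(stand([-95,-195,138]),83.6)
o=arm.get_obs();w=arm.camera("wrist");crop(w["img"],230,220,430,420,4,"w18")
E
```

```text
t 14.53 pos [ 448.9 -140.   167.8] stand [-105.3 -193.2  167.8] tray [  5.8 212.8 167.8] zax [-0.013  0.005 -1.   ] ang 83.7 F [ 1.4 -0.1 -1.6] w 60.7
shift [-0.02   0.107  0.296] yaw 0.005 q [ 0.72  0.45 -0.7   2.02  0.39  0.82  1.26]
```

View pics/w18.png

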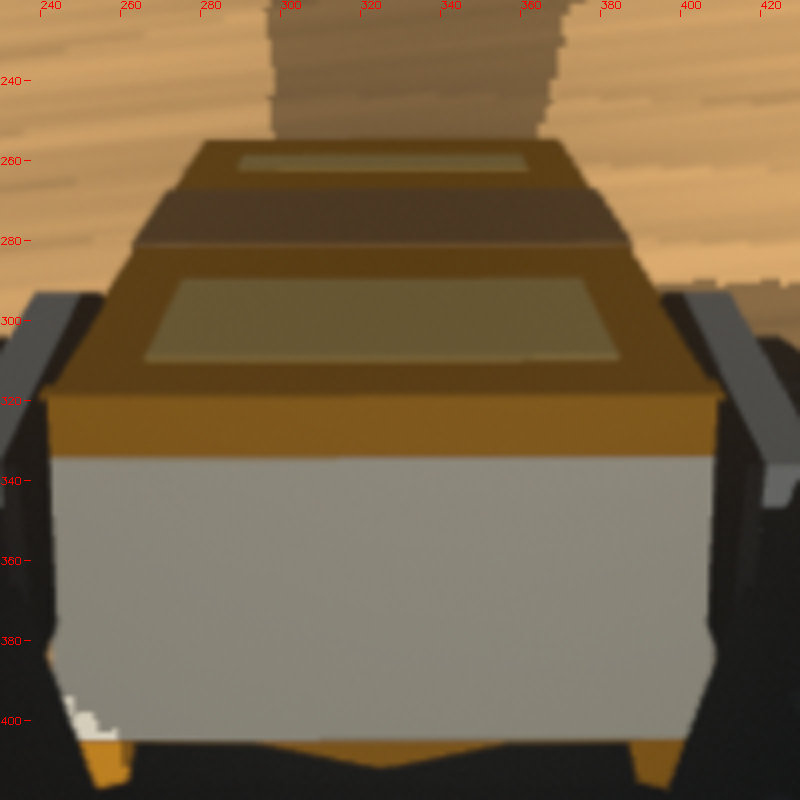

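```bash
python3 - <<'E'
from held import *
run([((242,318.7),(-31,-20,-60)),((409,318.5),(31,-20,-60)),((281,255.2),(-31,-20,60)),((369.5,255.2),(31,-20,60))])
plan(tray([0,5,230]),91.6)
E
```

```text
center tool [ 1.3 19.  27.2] lean deg about toolx -7.95 yaw -0.04 res [-0.2 -0.   0.2  0.   0.7  0.  -0.8 -0. ]
world center [ 469.6 -140.9  140.8] down axis [ 0.127 -0.01  -0.992] width dir ang 83.78
lowest z 78.6
t 14.63 pos [ 452.1 -140.3  168.3] stand [-102.1 -193.1  168.3] tray [  9.1 212.4 168.3] zax [-0.01   0.005 -1.   ] ang 83.7 F [-0.6 -0.1 -2.7] w 60.8
shift [-2.064  0.189 -0.628] yaw -0.262 q [ 0.72  0.45 -0.7   2.02  0.39  0.82  1.26]
```

Emit:
play_rows(rows=[[0.6, [0, -0.2, -0.2], -0.13], [0.6, [-0.2, -0.4, -0.5], -0.26], [0.6, [-0.5, -0.6, -0.8], -0.26], [0.6, [-0.6, -0.7, -0.8], -0.26], [0.6, [-0.6, -0.7, -0.8], -0.26]], grip_force=30)

```text
time_s: 15.05
tool_pos: [375.9, -195.8, 250.3]
tcp_rot: [-2.191, -2.241, 0.006]
force: [-0.1, 0.2, -2.0]
gripper_width: 60.9
```

```bash
python3 - <<'E'
from h import *
plan(tray([-20,5,230]),91.6)
o=arm.get_obs();w=arm.camera("wrist");cv2.imwrite("pics/w19.png",w["img"][:,:,::-1])
E
```

```text
t 15.05 pos [ 375.9 -195.8  250.3] stand [-171.6 -256.8  250.3] tray [-68.7 159.1 250.3] zax [-0.008  0.003 -1.   ] ang 91.3 F [-0.1  0.2 -2. ] w 60.9
shift [-1.539  0.497  0.194] yaw -0.01 q [ 1.03  0.25 -0.8   2.04  0.22  0.95  1.7 ]
```

View pics/w19.png

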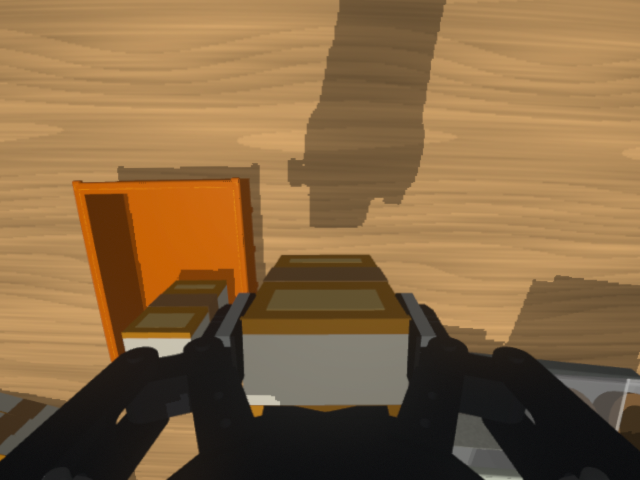

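```bash
python3 - <<'E'
from h import *
w=cv2.imread("pics/w19.png")[:,:,::-1];crop(w,65,165,265,375,4,"w19c")
E
```

```text
(no output)
```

View pics/w19c.png

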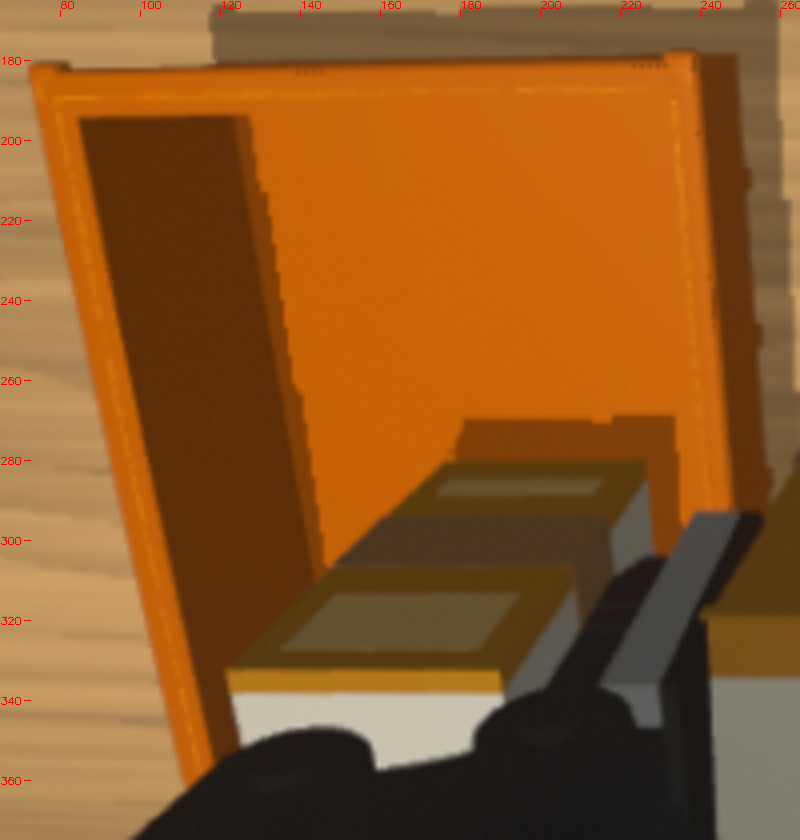

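```bash
python3 - <<'E'
from h import *
o=arm.get_obs();w=arm.camera("wrist");M=wristM(w,o)
print(o["time_s"],o["tool_pos"].round(1))
a=atz(w,[(121.5,332.5),(190,332.5)],125,M);b=atz(w,[(176.2,280),(227,280)],5,M);t=atz(w,[(73,182),(240,178.5),(111,360),(248,292)],70,M)
for n,q in (("top",a),("bot",b),("rim",t)): print(n,q.round(1).tolist(),totray(q).round(1).tolist())
E
```

```text
15.1 [ 376.9 -194.4  249.6]
top [[472.9, -372.4, 125.0], [470.8, -310.2, 125.0]] [[23.2, -20.1, 125.0], [22.9, 42.0, 125.0]]
bot [[472.7, -371.7, 5.0], [471.1, -309.3, 5.0]] [[23.1, -19.5, 5.0], [23.3, 43.0, 5.0]]
rim [[346.9, -432.1, 70.0], [341.1, -272.4, 70.0], [542.8, -426.2, 70.0], [456.0, -269.5, 70.0]] [[-104.4, -76.3, 70.0], [-105.6, 83.5, 70.0], [91.6, -75.9, 70.0], [9.3, 83.2, 70.0]]
```

```bash
cat > goal.py <<'E'
from h import *
def fbtarget(g,z):
    e=np.array([np.cos(np.radians(1.7)),np.sin(np.radians(1.7)),0])
    f=np.array([471.9,-341.0,0])-e*(40+g); f[2]=z
    M=R.from_rotvec(arm.get_obs()["tcp_rot"]).as_matrix()
    a=np.degrees(np.arctan2(M[1,0],M[0,0])); M=R.from_euler('z',91.7-a,degrees=True).as_matrix()@M
    return f-M@np.array([1.3,7.5,89.4])
E
python3 - <<'E'
from goal import *
t=fbtarget(5,155);print(t); plan(t,91.7)
E
```

```text
[ 420.20124525 -344.28814556  244.45024363]
t 15.15 pos [ 377.4 -193.4  249.1] stand [-170.3 -254.2  249.1] tray [-67.1 161.5 249.1] zax [-0.008  0.005 -1.   ] ang 91.5 F [ 0.6  1.1 -3.5] w 60.6
shift [-1.52   0.39   0.036] yaw -0.008 q [ 1.02  0.25 -0.8   2.04  0.22  0.95  1.7 ]
```

Emit:
play_rows(rows=[[0.6, [-0.3, 0, 0], 0], [0.6, [-0.6, 0.1, 0], 0], [0.6, [-0.9, 0.2, 0], 0], [0.6, [-1.0, 0.25, 0], -0.01], [0.6, [-1.0, 0.25, 0], -0.01]])

```text
time_s: 15.57
tool_pos: [406.9, -294.1, 247.3]
tcp_rot: [-2.181, -2.248, 0.001]
force: [-0.1, 0.6, -3.2]
gripper_width: 60.9
```

```bash
python3 - <<'E'
from goal import *
t=fbtarget(5,155);print(t); plan(t,91.7)
E
```

```text
[ 420.14130216 -344.4449906   244.44215863]
t 15.57 pos [ 406.9 -294.1  247.3] stand [-129.8 -351.   247.3] tray [-40.5  60.  247.3] zax [-0.008  0.007 -1.   ] ang 91.7 F [-0.1  0.6 -3.2] w 60.9
shift [-0.508  0.118  0.025] yaw 0.001 q [ 1.08  0.39 -0.73  1.86  0.3   1.01  1.82]
```

Emit:
play_rows(rows=[[0.6, [-0.3, 0.06, 0], 0], [0.6, [-0.51, 0.12, 0.1], 0], [0.6, [-0.51, 0.12, 0.1], 0], [0.6, [-0.51, 0.12, 0.1], 0]])

```text
time_s: 15.9
tool_pos: [421.1, -343.7, 235.6]
tcp_rot: [-2.178, -2.247, -0.001]
force: [0.3, 0.6, -1.8]
gripper_width: 60.8
```

```bash
python3 - <<'E'
from goal import *
t=fbtarget(5,60);print(t); plan(t,91.7)
o=arm.get_obs();w=arm.camera("wrist");cv2.imwrite("pics/w20.png",w["img"][:,:,::-1])
c=arm.camera("scene");crop(c["img"],390,130,530,300,4,"s20")
E
```

```text
[ 420.20324089 -344.64619124  149.44185852]
t 15.9 pos [ 421.1 -343.7  235.6] stand [-110.1 -398.7  235.6] tray [-27.7  10.  235.6] zax [-0.008  0.009 -1.   ] ang 91.8 F [ 0.3  0.6 -1.8] w 60.8
shift [-0.017 -0.003  0.862] yaw 0.003 q [ 1.09  0.47 -0.7   1.78  0.34  1.03  1.87]
```

View pics/w20.png

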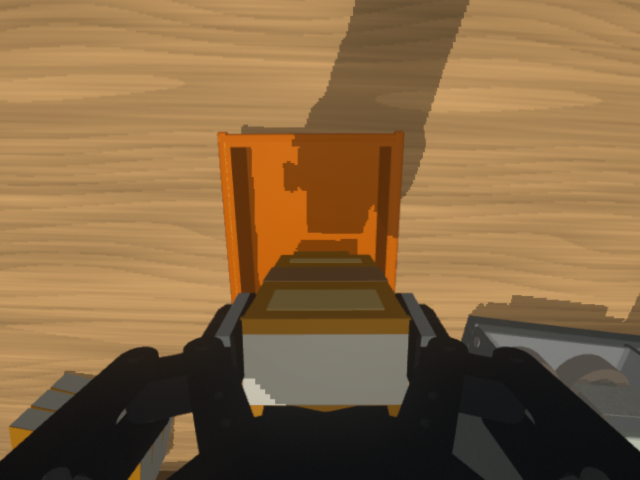

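View pics/s20.png

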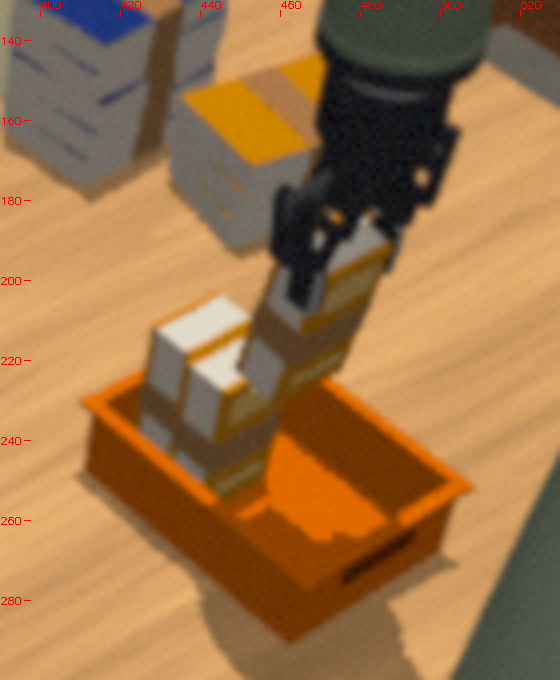

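Emit:
play_rows(rows=[[0.6, [-0.01, 0, 0.25], 0], [0.6, [-0.02, 0, 0.5], 0], [0.6, [-0.02, 0, 0.75], 0], [0.6, [-0.02, 0, 0.86], 0], [0.6, [-0.02, 0, 0.86], 0]])

```text
time_s: 16.42
tool_pos: [419.9, -342.9, 149.1]
tcp_rot: [-2.174, -2.248, -0.0]
force: [-0.4, 0.0, -2.3]
gripper_width: 60.8
```

```bash
python3 - <<'E'
from goal import *
t=fbtarget(5,10);print(t); plan(t,91.7)
E
```

```text
[ 420.34766254 -344.73480343   99.45025309]
t 16.42 pos [ 419.9 -342.9  149.1] stand [-111.4 -398.1  149.1] tray [-28.9  10.8 149.1] zax [-0.01  0.01 -1.  ] ang 91.9 F [-0.4  0.  -2.3] w 60.8
shift [-0.023  0.009  0.496] yaw 0.008 q [ 1.04  0.57 -0.64  1.86  0.44  0.87  1.79]
```

Emit:
play_rows(rows=[[0.6, [-0.01, 0, 0.2], 0], [0.6, [-0.02, 0.01, 0.4], 0.01], [0.6, [-0.02, 0.01, 0.47], 0.01], [0.6, [-0.02, 0.01, 0.47], 0.01]], grip_force=20)

```text
time_s: 16.75
tool_pos: [420.6, -343.9, 102.0]
tcp_rot: [-2.178, -2.243, -0.0]
force: [0.2, 0.4, -1.9]
gripper_width: 60.5
```

```bash
python3 - <<'E'
from goal import *
t=fbtarget(5,5);print(t); plan(t,91.7)
o=arm.get_obs();w=arm.camera("wrist");cv2.imwrite("pics/w21.png",w["img"][:,:,::-1])
c=arm.camera("scene");crop(c["img"],390,130,530,300,4,"s21")
E
```

```text
[ 420.41141184 -344.79446706   94.45329357]
t 16.75 pos [ 420.6 -343.9  102. ] stand [-110.6 -399.   102. ] tray [-28.2   9.8 102. ] zax [-0.011  0.01  -1.   ] ang 91.7 F [ 0.2  0.4 -1.9] w 60.5
shift [-0.01  -0.001  0.075] yaw -0.001 q [ 1.01  0.64 -0.6   1.89  0.5   0.78  1.73]
```

View pics/s21.png

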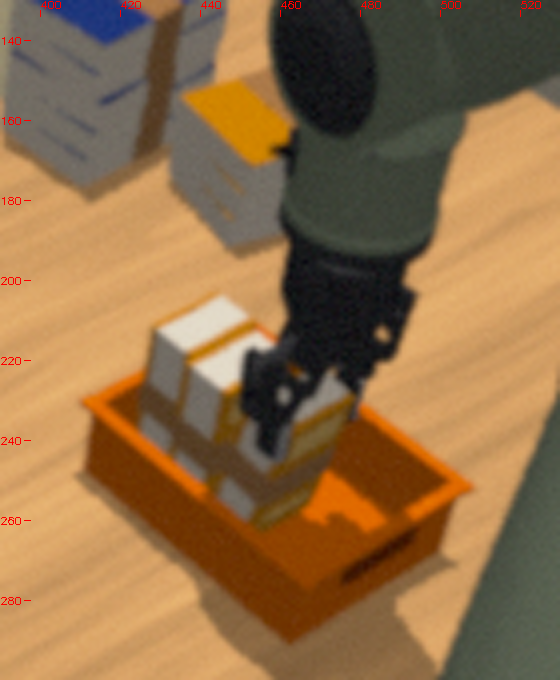

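Emit:
play_rows(rows=[[0.6, [-0.01, 0, 0.05], 0], [0.6, [-0.01, 0, 0.06], 0]])

```text
time_s: 17.02
tool_pos: [421.6, -345.9, 98.2]
tcp_rot: [-2.182, -2.245, -0.001]
force: [0.1, -0.3, -2.8]
gripper_width: 60.6
```

Emit:
play_rows(rows=[[0.6, [0, 0, 0.015], 0], [0.6, [0, 0, 0.015], 0]])

```text
time_s: 17.18
tool_pos: [421.7, -346.1, 96.9]
tcp_rot: [-2.182, -2.245, -0.001]
force: [0.4, -0.4, -2.5]
gripper_width: 60.6
```

Emit:
play_rows(rows=[[0.6, [0, 0, 0.015], 0], [0.6, [0, 0, 0.015], 0]])

```text
time_s: 17.35
tool_pos: [421.7, -346.1, 95.3]
tcp_rot: [-2.182, -2.245, -0.0]
force: [-0.5, 0.2, -2.6]
gripper_width: 60.4
```

Emit:
play_rows(rows=[[0.6, [0, 0, 0.015], 0], [0.6, [0, 0, 0.015], 0]])

```text
time_s: 17.52
tool_pos: [421.6, -346.0, 93.6]
tcp_rot: [-2.182, -2.245, -0.0]
force: [0.2, -0.1, -2.1]
gripper_width: 60.8
```

Emit:
play_rows(rows=[[0.6, [0, 0, 0.015], 0], [0.6, [0, 0, 0.015], 0]])

```text
time_s: 17.68
tool_pos: [421.7, -346.0, 92.1]
tcp_rot: [-2.182, -2.245, -0.0]
force: [-0.5, 0.9, 1.1]
gripper_width: 60.7
```

Emit:
play_rows(rows=[[0.6, [0, 0, 0.015], 0], [0.6, [0, 0, 0.015], 0]])

```text
time_s: 17.85
tool_pos: [422.3, -346.0, 91.8]
tcp_rot: [-2.183, -2.246, -0.0]
force: [-5.0, 4.5, 25.6]
gripper_width: 60.7
```

Emit:
play_rows(rows=[[0.6, [0, 0.03, 0], 0], [0.6, [0, 0.07, 0], 0], [0.6, [0, 0.11, 0], 0], [0.6, [0, 0.13, 0], 0]])

```text
time_s: 18.18
tool_pos: [434.9, -345.8, 92.0]
tcp_rot: [-2.182, -2.245, 0.002]
force: [-5.7, 0.0, 12.4]
gripper_width: 61.2
```

```bash
python3 - <<'E'
from goal import *
t=fbtarget(5,5);print(t); plan(t,91.7)
o=arm.get_obs();w=arm.camera("wrist");crop(w["img"],230,220,430,420,4,"w22")
c=arm.camera("scene");crop(c["img"],390,180,530,300,5,"s22")
E
```

```text
[ 420.21857777 -344.41767648   94.44862165]
t 18.18 pos [ 434.9 -345.8   92. ] stand [ -96.2 -399.2   92. ] tray [-14.    7.5  92. ] zax [-0.008  0.006 -1.   ] ang 91.6 F [-5.7  0.  12.4] w 61.2
shift [ 0.018 -0.147 -0.024] yaw -0.002 q [ 0.98  0.67 -0.59  1.86  0.51  0.77  1.71]
```

View pics/s22.png

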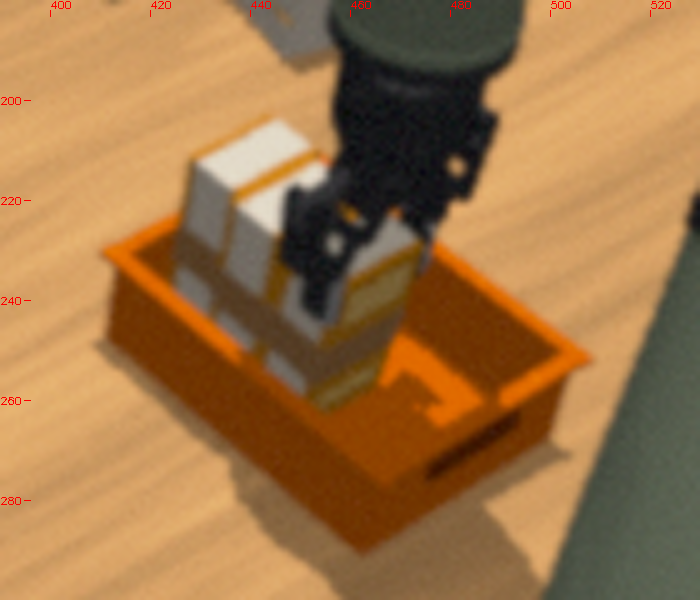

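View pics/w22.png

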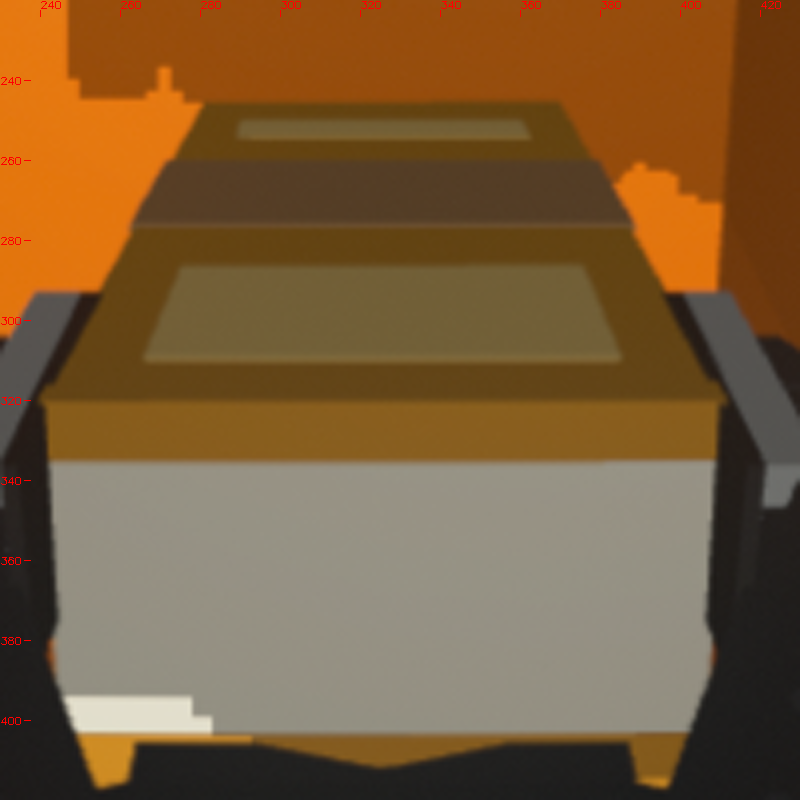

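```bash
python3 - <<'E'
from held import *
run([((241.5,320),(-31,-20,-60)),((409.5,320),(31,-20,-60)),((281,245.5),(-31,-20,60)),((370,245.5),(31,-20,60))])
E
```

```text
center tool [ 1.2 15.7 28. ] lean deg about toolx -4.41 yaw 0.02 res [-0.   0.   0.3  0.   0.3 -0.  -0.9 -0. ]
world center [ 450.4 -343.9   63.8] down axis [ 0.069  0.008 -0.998] width dir ang 91.62
lowest z 2.4
```

Emit:
play_rows(rows=[[0.6, [0, -0.02, -0.015], 0], [0.6, [0, -0.02, -0.015], 0]])

```text
time_s: 18.5
tool_pos: [432.9, -345.9, 93.4]
tcp_rot: [-2.182, -2.246, 0.002]
force: [-0.8, -0.3, -1.8]
gripper_width: 60.5
```

Emit:
play_rows(rows=[[0.3, [0, 0, 0], 0], [0.1, [0, 0, 0], 0], [0, [0, 0, 0], 0], [0, [0, 0, 0], 0]])

```text
time_s: 18.83
tool_pos: [433.0, -345.9, 93.4]
tcp_rot: [-2.183, -2.246, 0.002]
force: [-0.4, -0.3, -0.1]
gripper_width: 85.3
```

```bash
python3 - <<'E'
from h import *
plan([430,-345,92],91.7)
o=arm.get_obs();w=arm.camera("wrist");cv2.imwrite("pics/w23.png",w["img"][:,:,::-1])
c=arm.camera("scene");crop(c["img"],390,180,530,300,5,"s23")
E
```

```text
t 18.83 pos [ 433.  -345.9   93.4] stand [ -98.1 -399.5   93.4] tray [-15.9   7.5  93.4] zax [-0.008  0.006 -1.   ] ang 91.6 F [-0.4 -0.3 -0.1] w 85.3
shift [ 0.009 -0.03   0.015] yaw -0.002 q [ 0.99  0.66 -0.59  1.87  0.51  0.77  1.72]
```

View pics/s23.png

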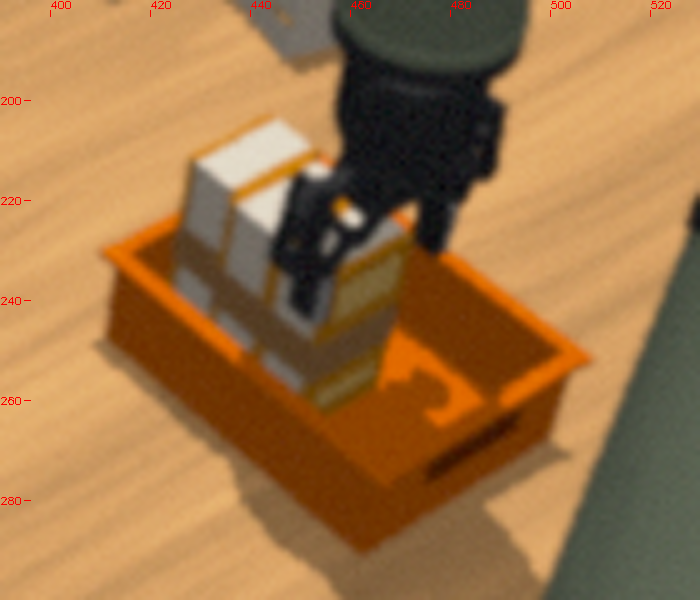

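View pics/w23.png

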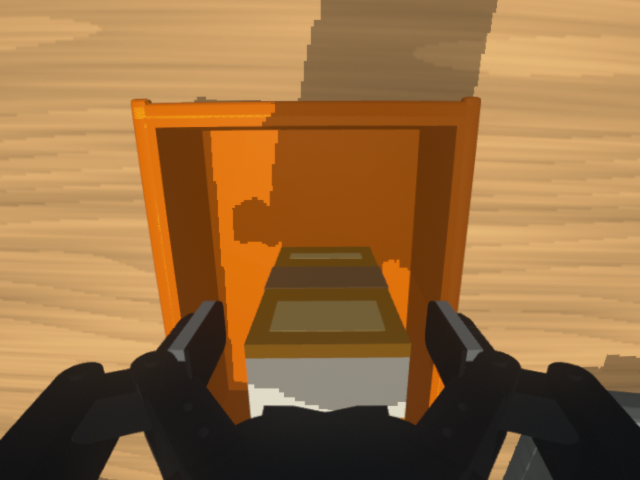

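Emit:
play_rows(rows=[[0, [0, 0, -0.3], 0], [0, [0, 0, -0.6], 0], [0, [0, -0.1, -0.9], 0], [0, [0, -0.2, -1.0], 0], [0, [0, -0.3, -1.0], 0]])

```text
time_s: 19.35
tool_pos: [404.2, -348.0, 196.0]
tcp_rot: [-2.185, -2.248, 0.002]
force: [0.2, -0.3, -0.1]
gripper_width: 85.4
```

Emit:
play_rows(rows=[[0, [0.3, -0.1, 0], 0], [0, [0.6, -0.1, -0.2], 0], [0, [0.9, -0.1, -0.3], 0], [0, [1.0, -0.1, -0.3], 0], [0, [1.0, -0.1, -0.3], 0]])

```text
time_s: 19.77
tool_pos: [391.2, -246.6, 226.3]
tcp_rot: [-2.183, -2.251, 0.002]
force: [1.8, -0.4, -1.2]
gripper_width: 85.5
```

```bash
python3 - <<'E'
from h import *
plan([430,-345,92],91.7)
o=arm.get_obs();w=arm.camera("wrist");cv2.imwrite("pics/w24.png",w["img"][:,:,::-1])
c=arm.camera("top");crop(c["img"],410,230,500,330,6,"t24")
c=arm.camera("scene");crop(c["img"],390,180,530,300,5,"s24")
E
```

```text
t 19.77 pos [ 391.2 -246.6  226.3] stand [-150.7 -305.6  226.3] tray [-54.8 107.9 226.3] zax [-0.005  0.003 -1.   ] ang 91.8 F [ 1.8 -0.4 -1.2] w 85.5
shift [-1.     0.364  1.338] yaw 0.003 q [ 1.04  0.35 -0.75  1.98  0.3   0.92  1.74]
```

View pics/w24.png

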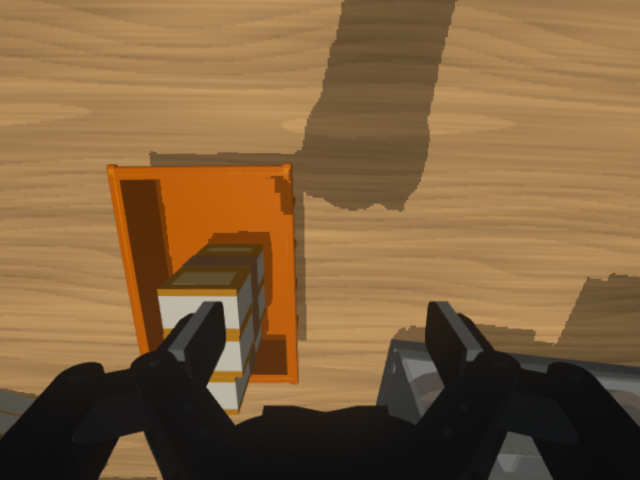

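View pics/s24.png

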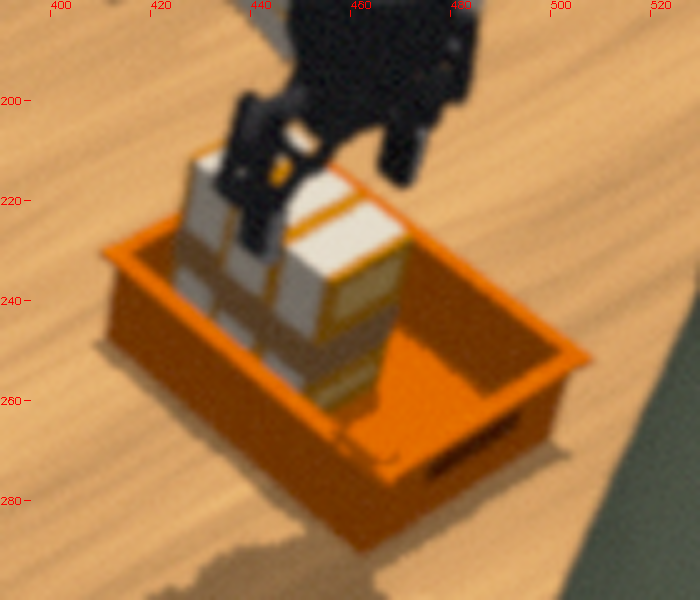

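View pics/t24.png

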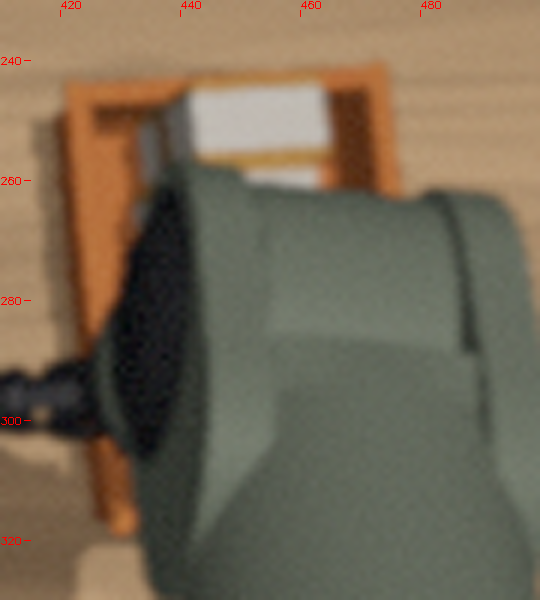

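Emit:
play_rows(rows=[[0, [0.3, 0.1, 0], 0], [0, [0.6, 0.3, -0.1], 0], [0, [0.6, 0.3, -0.1], 0], [0, [0.6, 0.3, -0.1], 0]])

```text
time_s: 20.25
tool_pos: [420.2, -188.2, 235.3]
tcp_rot: [-2.184, -2.248, 0.001]
force: [-0.6, -1.0, 0.3]
gripper_width: 85.7
```

```bash
python3 - <<'E'
from h import *
plan([430,-345,92],91.7)
w=arm.camera("wrist");crop(w["img"],20,140,240,380,3,"w25")
E
```

```text
t 20.25 pos [ 420.2 -188.2  235.3] stand [-128.4 -244.3  235.3] tray [-24.2 165.5 235.3] zax [-0.006  0.005 -1.   ] ang 91.7 F [-0.6 -1.   0.3] w 85.7
shift [-1.577  0.06   1.425] yaw -0.001 q [ 0.93  0.34 -0.78  1.98  0.29  0.95  1.6 ]
```

View pics/w25.png

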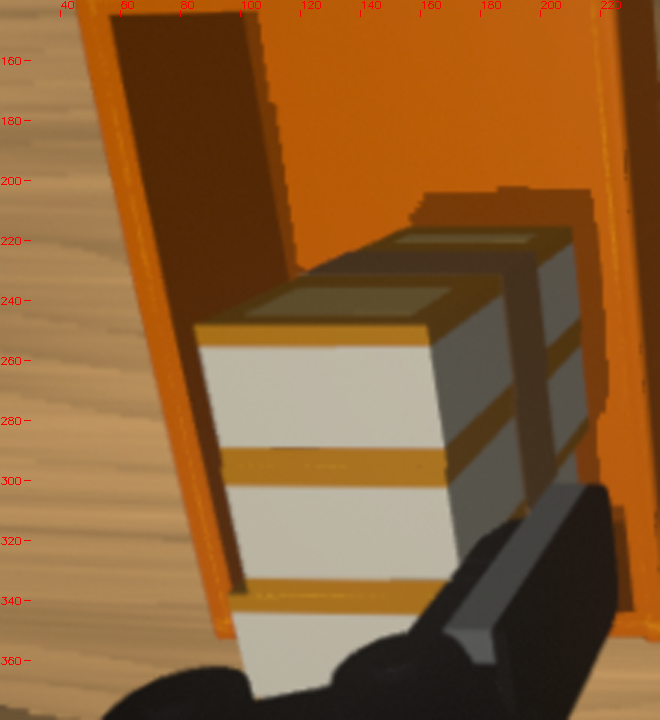

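```bash
python3 - <<'E'
from h import *
o=arm.get_obs();w=arm.camera("wrist");M=wristM(w,o);print(o["tool_pos"])
P=[(85,248.3),(162.3,248.3),(86,255),(163.5,255),(93.7,290),(168,289.5),(94.3,302),(169,302),(101,333.5),(173,333),(96.5,339),(97.5,344)]
for p,q in zip(P,atz(w,P,125,M)): print(p,q.round(1),totray(q).round(1))
E
```

```text
[ 419.43838714 -189.23602474  235.02213112]
(85, 248.3) [ 432.9 -375.5  125. ] [-16.9 -22.1 125. ]
(162.3, 248.3) [ 431.2 -313.6  125. ] [-16.8  39.8 125. ]
(86, 255) [ 438.4 -375.6  125. ] [-11.3 -22.4 125. ]
(163.5, 255) [ 436.7 -313.2  125. ] [-11.3  40.  125. ]
(93.7, 290) [ 468.5 -374.5  125. ] [ 18.7 -22.1 125. ]
(168, 289.5) [ 466.  -312.8  125. ] [ 18.   39.6 125. ]
(94.3, 302) [ 479.3 -375.9  125. ] [ 29.5 -23.8 125. ]
(169, 302) [ 477.1 -313.2  125. ] [ 29.1  38.9 125. ]
(101, 333.5) [ 508.7 -375.2  125. ] [ 59. -24. 125.]
(173, 333) [ 505.9 -312.9  125. ] [ 57.9  38.3 125. ]
(96.5, 339) [ 514.3 -380.1  125. ] [ 64.4 -29.1 125. ]
(97.5, 344) [ 519.2 -380.1  125. ] [ 69.3 -29.2 125. ]
```

```bash
python3 - <<'E'
from h import *
o=arm.get_obs();w=arm.camera("wrist");M=wristM(w,o)
cv2.imwrite("pics/w26.png",w["img"][:,:,::-1])
P=[(45.7,140),(91,345),(93,352.3),(239,352),(226,173)]
for p,q in zip(P,atz(w,P,70,M)): print(p,q.round(1),totray(q).round(1))
crop(w["img"],0,60,260,260,3,"w26c")
E
```

```text
(45.7, 140) [ 351.4 -435.4   70. ] [-100.1  -79.7   70. ]
(91, 345) [ 557.4 -429.    70. ] [106.1 -79.2  70. ]
(93, 352.3) [ 566.3 -428.5   70. ] [115.  -78.9  70. ]
(239, 352) [ 560.1 -273.2   70. ] [113.2  76.5  70. ]
(226, 173) [ 377.4 -276.4   70. ] [-69.4  78.5  70. ]
```

View pics/w26c.png

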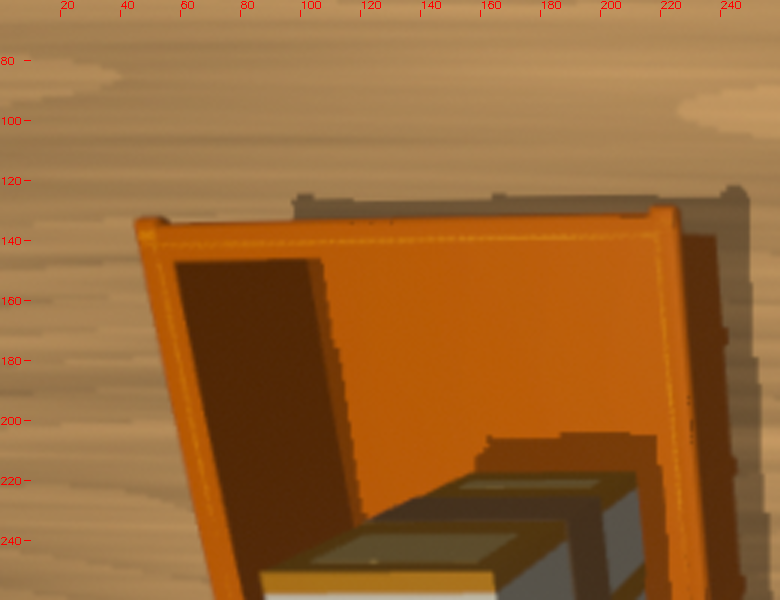

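```bash
python3 - <<'E'
from h import *
plan(stand([-165,99,230]),83.6)
E
```

```text
t 20.4 pos [ 418.9 -189.8  235. ] stand [-129.6 -246.   235. ] tray [-25.6 163.9 235. ] zax [-0.007  0.004 -1.   ] ang 91.5 F [0.1 1.  0.1] w 85.8
shift [3.466 0.123 0.065] yaw 0.263 q [ 0.93  0.34 -0.78  1.98  0.29  0.95  1.6 ]
```

Emit:
play_rows(rows=[[1, [0.3, 0.02, 0], 0.1], [1, [0.6, 0.03, 0], 0.2], [1, [0.9, 0.04, 0], 0.26], [1, [1.0, 0.05, 0], 0.26], [1, [1.0, 0.05, 0], 0.26]])

```text
time_s: 20.82
tool_pos: [421.3, -88.5, 235.4]
tcp_rot: [-2.332, -2.093, 0.004]
force: [0.6, -0.7, -0.6]
gripper_width: 25.5
```

Emit:
play_rows(rows=[[1, [0.3, 0.0, 0], 0], [1, [0.6, -0.05, 0], 0], [1, [0.9, -0.1, 0], 0], [1, [1.0, -0.12, 0], 0], [1, [1.0, -0.12, 0], 0]])

```text
time_s: 21.23
tool_pos: [420.2, 12.9, 235.7]
tcp_rot: [-2.33, -2.095, 0.003]
force: [-0.7, -0.4, -0.1]
gripper_width: -0.1
```

Emit:
play_rows(rows=[[1, [0.3, 0.0, 0], 0], [1, [0.6, -0.05, 0], 0], [1, [0.9, -0.1, 0], 0], [1, [1.0, -0.12, 0], 0], [1, [1.0, -0.12, 0], 0]])

```text
time_s: 21.65
tool_pos: [419.3, 114.0, 236.1]
tcp_rot: [-2.328, -2.097, 0.003]
force: [-0.7, -0.7, -0.2]
gripper_width: 0.3
```

```bash
python3 - <<'E'
from h import *
plan(stand([-165,99,135]),83.6)
w=arm.camera("wrist");cv2.imwrite("pics/w27.png",w["img"][:,:,::-1])
E
```

```text
t 21.65 pos [419.3 114.  236.1] stand [-163.1   55.9  236.1] tray [-16.4 467.6 236.1] zax [-0.007  0.005 -1.   ] ang 84.0 F [-0.7 -0.7 -0.2] w 0.3
shift [ 0.426 -0.008  1.013] yaw 0.014 q [ 0.34  0.31 -0.88  2.03  0.29  0.93  0.77]
```

View pics/w27.png

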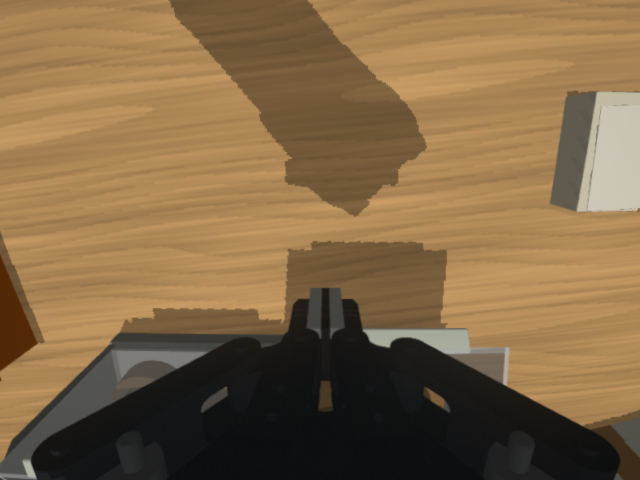

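Emit:
play_rows(rows=[[1, [0.2, 0.0, 0.2], 0], [1, [0.42, 0, 0.5], 0.01], [1, [0.42, 0, 0.8], 0.01], [1, [0.42, 0, 1.0], 0.01], [1, [0.42, 0, 1.0], 0.01]])

```text
time_s: 22.12
tool_pos: [422.0, 151.8, 132.7]
tcp_rot: [-2.335, -2.086, 0.013]
force: [-0.6, -0.6, -0.3]
gripper_width: 0.2
```

Emit:
play_rows(rows=[[1, [0, 0.2, 0], 0], [1, [0, 0.4, 0], 0], [1, [0, 0.55, -0.02], 0], [1, [0, 0.7, -0.08], 0], [1, [0, 0.7, -0.08], 0]])

```text
time_s: 22.53
tool_pos: [494.8, 141.6, 141.4]
tcp_rot: [-2.34, -2.082, 0.011]
force: [0.1, -1.5, 0.9]
gripper_width: -0.2
```

```bash
python3 - <<'E'
from h import *
plan(stand([-25,99,168]),83.6)
w=arm.camera("wrist");cv2.imwrite("pics/w28.png",w["img"][:,:,::-1])
c=arm.camera("scene");crop(c["img"],180,100,400,320,3,"s28")
E
```

```text
t 22.53 pos [494.8 141.6 141.4] stand [-91.2  91.8 141.4] tray [ 59.8 493.  141.4] zax [-0.011  0.003 -1.   ] ang 83.3 F [ 0.1 -1.5  0.9] w -0.2
shift [ 0.076  0.658 -0.273] yaw -0.009 q [ 0.16  0.57 -0.75  1.94  0.51  0.84  0.59]
```

View pics/s28.png

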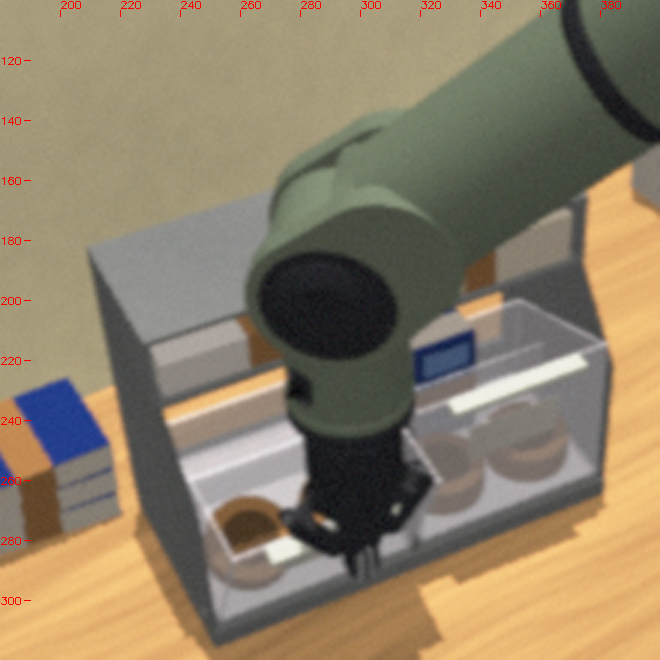

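Closing works. Continue the push.

Emit:
play_rows(rows=[[1, [0.03, 0.12, -0.05], 0], [1, [0.05, 0.24, -0.1], 0], [1, [0.07, 0.36, -0.15], 0], [1, [0.07, 0.45, -0.2], 0]])

```text
time_s: 22.97
tool_pos: [538.0, 143.1, 160.4]
tcp_rot: [-2.338, -2.083, 0.013]
force: [-2.2, 1.4, -1.0]
gripper_width: 0.0
```

Emit:
play_rows(rows=[[1, [0, 0.08, -0.03], 0], [1, [0, 0.14, -0.04], 0], [1, [0, 0.14, -0.04], 0]])

```text
time_s: 23.22
tool_pos: [552.8, 140.8, 164.5]
tcp_rot: [-2.34, -2.082, 0.013]
force: [-0.1, 0.3, -0.2]
gripper_width: 0.4
```

```bash
python3 - <<'E'
from h import *
plan(stand([-25,99,168]),83.6)
E
```

```text
t 23.22 pos [552.8 140.8 164.5] stand [-33.4  97.4 164.5] tray [117.7 490.5 164.5] zax [-0.012  0.002 -1.   ] ang 83.3 F [-0.1  0.3 -0.2] w 0.4
shift [ 0.016  0.084 -0.036] yaw -0.009 q [ 0.17  0.62 -0.74  1.77  0.49  0.96  0.67]
```

Emit:
play_rows(rows=[[1, [0, 0.04, -0.01], 0], [1, [0, 0.08, -0.02], 0], [1, [0, 0.08, -0.02], 0]])

```text
time_s: 23.47
tool_pos: [561.2, 139.6, 166.4]
tcp_rot: [-2.34, -2.082, 0.012]
force: [-0.0, 0.3, -0.1]
gripper_width: 0.2
```

Emit:
play_rows(rows=[[1, [0, 0.04, 0], 0], [1, [0, 0.04, 0], 0]])

```text
time_s: 23.63
tool_pos: [561.7, 139.7, 166.0]
tcp_rot: [-2.336, -2.081, 0.022]
force: [-27.4, -1.0, 15.4]
gripper_width: 0.0
```

```bash
python3 - <<'E'
from h import *
plan(stand([-25,99,168]),83.6)
w=arm.camera("wrist");cv2.imwrite("pics/w29.png",w["img"][:,:,::-1])
c=arm.camera("scene");crop(c["img"],180,100,400,320,3,"s29")
E
```

```text
t 23.63 pos [561.7 139.7 166. ] stand [-24.4  97.3 166. ] tray [126.7 489.1 166. ] zax [-0.019  0.    -1.   ] ang 83.4 F [-27.4  -1.   15.4] w 0.0
shift [ 0.017 -0.007 -0.02 ] yaw -0.006 q [ 0.17  0.63 -0.74  1.74  0.49  0.98  0.69]
```

View pics/s29.png

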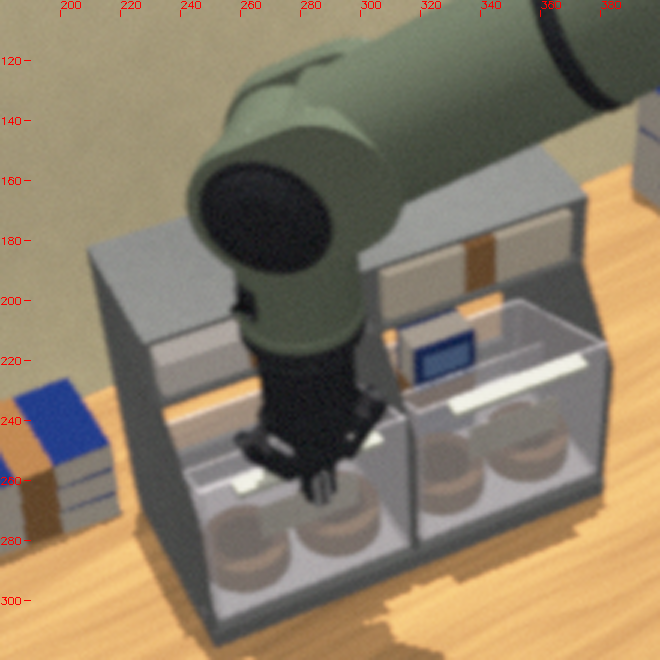

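Emit:
play_rows(rows=[[1, [0, -0.1, 0], 0], [1, [0, -0.3, 0], 0], [1, [0, -0.6, 0], 0], [1, [0, -0.9, -0.3], 0], [1, [0, -1, -0.6], 0]])

```text
time_s: 24.15
tool_pos: [459.3, 151.4, 227.3]
tcp_rot: [-2.332, -2.084, 0.028]
force: [1.7, -0.9, 0.7]
gripper_width: -0.1
```

Emit:
play_rows(rows=[[1, [-0.3, -0.1, -0.2], 0], [1, [-0.6, -0.1, -0.5], 0], [1, [-0.8, -0.2, -0.8], 0], [1, [-1, -0.2, -1], 0], [1, [-1, -0.2, -1], 0]])

```text
time_s: 24.57
tool_pos: [431.3, 51.5, 331.5]
tcp_rot: [-2.34, -2.083, 0.024]
force: [0.5, -0.3, -0.2]
gripper_width: -0.0
```

```bash
python3 - <<'E'
from h import *
plan(stand([-25,99,168]),83.6)
for n in ("scene","top"):
    c=arm.camera(n); cv2.imwrite(f"pics/{n}30.png",c["img"][:,:,::-1])
    if n=="scene": crop(c["img"],200,130,400,320,4,"s30")
    else: crop(c["img"],235,135,415,260,4,"t30"); crop(c["img"],410,230,500,330,6,"t30b")
a=cv2.imread("pics/scene0.png");b=cv2.imread("pics/scene30.png")
d=cv2.absdiff(a,b).max(2);print("lip area diff",d[195:300,245:320].mean(),d[195:280,325:378].mean())
E
```

```text
t 24.57 pos [431.3  51.5 331.5] stand [-144.2   -4.8  331.5] tray [ -6.2 404.7 331.5] zax [-0.018 -0.004 -1.   ] ang 83.3 F [ 0.5 -0.3 -0.2] w -0.0
shift [1.052 1.215 1.609] yaw -0.008 q [ 0.54  0.19 -0.9   1.89  0.16  1.16  1.03]
lip area diff 21.351619047619046 33.57336293007769
```

View pics/s30.png

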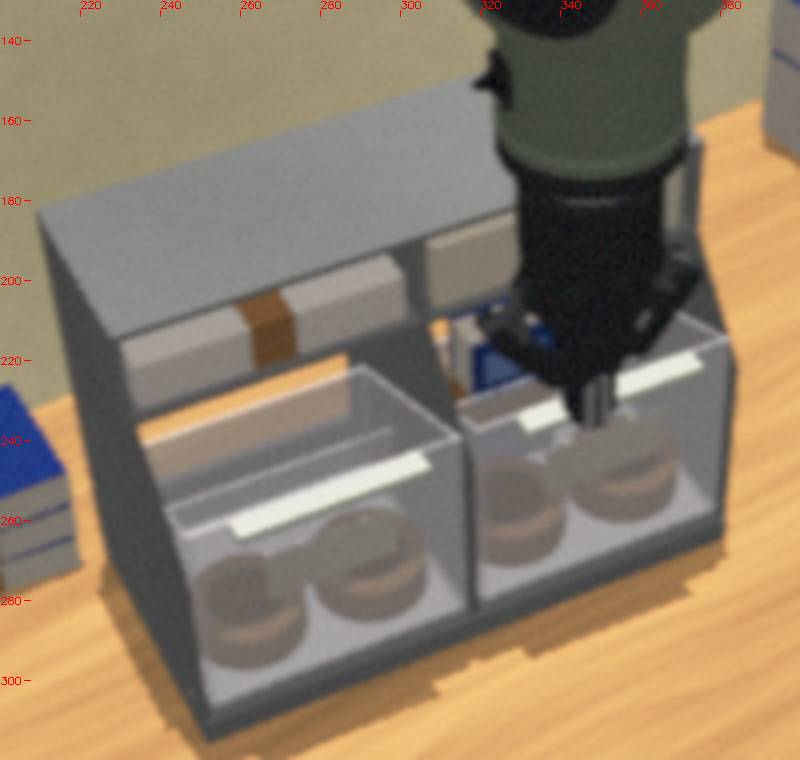

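View pics/scene30.png

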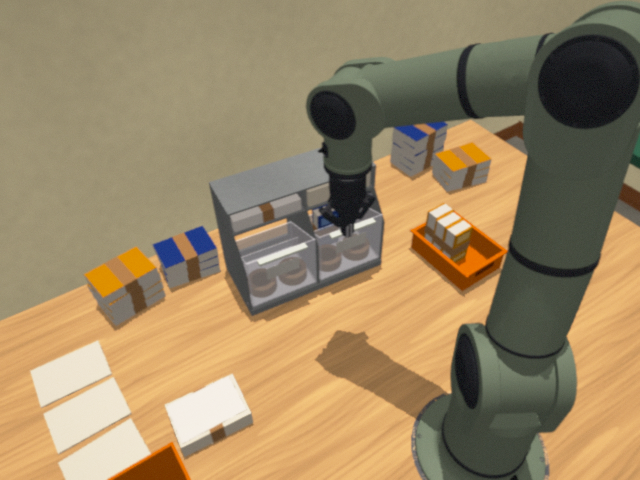

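View pics/t30b.png

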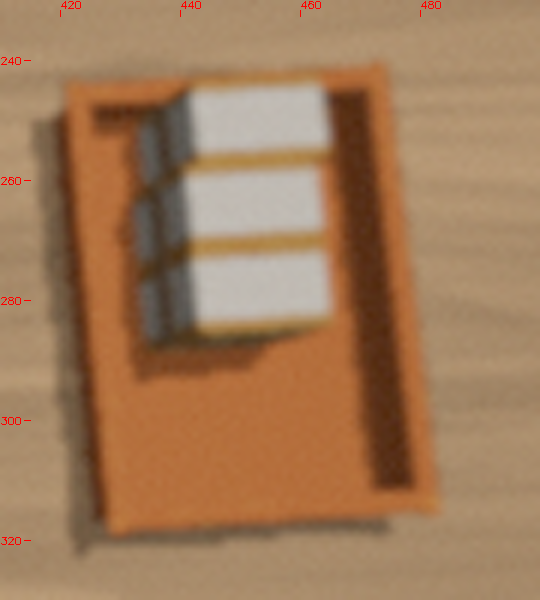

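```bash
python3 - <<'E'
import cv2,numpy as np
def sh(a,b,x0,y0,x1,y1):
    f=lambda i:np.float32(cv2.cvtColor(i[y0:y1,x0:x1],cv2.COLOR_BGR2GRAY)); s,r=cv2.phaseCorrelate(f(a),f(b),cv2.createHanningWindow((x1-x0,y1-y0),cv2.CV_32F)); return np.round(s,2),round(r,2)
a,b=cv2.imread("pics/scene0.png"),cv2.imread("pics/scene30.png"); print("lip",sh(a,b,252,238,312,270))
print("env",sh(a,b,160,370,260,460))
a,b=cv2.imread("pics/top0.png"),cv2.imread("pics/top30.png"); print("toplip",sh(a,b,252,222,312,245),"row",sh(a,b,430,240,470,268),"env",sh(a,b,148,285,215,335))
E
```

```text
lip (array([ 0.37, -0.25]), 0.75)
env (array([0.04, 0.11]), 1.03)
toplip (array([-0.2 , -0.01]), 0.78) row (array([ 0.07, -0.6 ]), 1.0) env (array([-0.06, -0.02]), 0.99)
```

```bash
python3 - <<'E'
from h import *
C=arm.camera("scene")
for th in (0,0.02,0.05):
    x,z=-5,165; print(th,proj(C,stand([x*np.cos(th)-z*np.sin(th),99,30+x*np.sin(th)+z*np.cos(th)]))[0].round(2))
a,b=[cv2.cvtColor(cv2.imread(f"pics/scene{i}.png"),cv2.COLOR_BGR2GRAY).astype(np.float32) for i in (0,30)]
t=a[243:266,256:310]
r=cv2.matchTemplate(cv2.resize(b[238:271,250:316],None,fx=8,fy=8,interpolation=cv2.INTER_CUBIC),cv2.resize(t,None,fx=8,fy=8,interpolation=cv2.INTER_CUBIC),cv2.TM_CCOEFF_NORMED)
_,m,_,l=cv2.minMaxLoc(r);print(m,l[0]/8-6,l[1]/8-5)
# row, front/back tops separately (top cam)
a,b=[cv2.cvtColor(cv2.imread(f"pics/top{i}.png"),cv2.COLOR_BGR2GRAY).astype(np.float32) for i in (0,30)]
for n,(x0,y0,x1,y1) in {"back":(437,240,470,257),"front":(437,255,468,269),"rim":(415,285,430,325)}.items():
    t=a[y0:y1,x0:x1];r=cv2.matchTemplate(cv2.resize(b[y0-4:y1+4,x0-4:x1+4],None,fx=8,fy=8,interpolation=cv2.INTER_CUBIC),cv2.resize(t,None,fx=8,fy=8,interpolation=cv2.INTER_CUBIC),cv2.TM_CCOEFF_NORMED)
    _,m,_,l=cv2.minMaxLoc(r);print(n,round(m,3),l[0]/8-4,l[1]/8-4)
E
```

```text
0 [281.6  253.22]
0.02 [282.15 254.11]
0.05 [282.99 255.48]
0.9767364859580994 -0.125 -0.125
back 0.998 0.0 -0.125
front 0.99 -0.125 -0.625
rim 0.998 0.0 0.0
```

```bash
python3 -c "
from rig import arm
print(arm.job_done())"
```

```text
the job is handed in; nothing more can be done
None
```

The ochre bundle from the left bin now stands upright in the tray against the row. The left bin is shut again. I handed the job in at about 25 s of the 72 s allowed.

**How it went:**
- I hooked the left bin's front wall and tipped it to its stop, then gripped the bundle by its sides with an upright gripper just in front of the deck and drew it out.
- It came out leaning about 35°. I turned it nearly upright against the front edge of the stand's right side sheet, set it in the tray, released it, and pushed the bin shut by its lip.
- That contact with the stand briefly reached about 60 N at the wrist. I took it to be the bundle rather than the gripper's body, but did not confirm that.

**Last checks:**
- **Bundle:** upright and square. It is within about 1 mm of the row's front bundle and about 1.5 mm sideways of it.
- **Left bin:** it met a firm 27 N stop at the expected place, and its lip matches the first picture to about 0.1 pixel.
- **Envelopes and back row bundle:** no shift beyond about 0.1 pixel.
- **Right bin and blue bundle:** they look unchanged, but were partly hidden by the gripper in the last picture, so I did not measure them.
- **Front row bundle:** it appears to have been nudged about 1.5 mm towards the back bundle. I left it there.

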